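# Change over a stack-drilling jig and lock the new stack with its cam

### The job

Change over the stack-drilling jig: swing the cam lever right back to open the clamp, take out the drilled piece and lay it flat in the blue tray, and stack every plywood blank lying on the bench flat on the jig. With the orange push block held in the gripper, nudge the stack home until every blank touches both the end stop and the back fence, and put the block back upright in the middle of its green mat. Turn the cam until its red-marked high point sits square on the brass follower, so that the sprung pad grips the squared stack, and leave the spanner, jar, glue bottle and yellow bin where they are.

Things in the scene. Friction and masses are not known exactly. Their poses are not given: they have to be found in the camera images.
- jig: Fixed drilling jig, dark brown L-shaped base 18 thick (x -105..90, y -80..95; clamp leg x -105..20, y -205..-80). Origin on the bench; bed = top of the base, z 18. All mm in this frame. A blank home in the corner has its length along x and its centre at x 0, y 30. Clamp on the bed's -y side at x -48: sprung pad, blue guide block (x -71..-25, y -71..-45, top z 56), cam. The -y side from x -30 to 65 is free for pushing.
- corner (a point): Inner corner of the two fences, on the bed (x 65, y 60, z 18). Back fence: two aluminium blocks with faces in the plane y = 60 (x -65..-32 and 32..65, 22 thick, top z 50), a 64 mm finger gap between. End stop: aluminium block with its face in the plane x = 65 (20 thick, y 10..54, top z 50).
- cam (a joint): Cam angle, rad, growing counter-clockwise from above. 0 = fully open at a stop, lever at 150 deg in the jig frame (from +x towards +y); 2.09 = lever straight to jig -y, high point on the follower; it can go too far, to a stop at 2.75. Stays where left (0.15 N m friction; up to about 5 N at the knob). Steel eccentric disc, 76 diameter, z 22..44, centre 14 off the axis; high point 52 from the axis.
- cam_axis (a point): Point on the cam's upright axis at bed height (x -48, y -138, z 18 in the jig frame).
- cam_knob (a point): Grip point in the black upright knob at the lever's end, 100 mm from the cam's axis: knob 23 mm diameter, from z = 55 to 92 mm above the bench; this point is at z = 74. The flat lever below it is 18 mm wide, z 46..55.
- cam_high (a point): The high point on the cam's rim, at mid height (z 33 mm), at the end of the red line on the disc.
- follower (a point): Middle of the follower face: the flat brass head (30 mm wide, 22 mm high) of the sprung plunger, which the cam pushes; it moves only along jig y, at jig x = -48, z = 33.
- plunger (a joint): Travel of the plunger towards the stack, m: 0 fully back, 0.020 when the cam's high point bears on it; a light spring returns it.
- pad: Aluminium clamp pad, rubber face, 26 wide x 14 x 36 high (z 20..56), on a 2.5 N/mm spring before the plunger. Origin on its face towards the stack, mid width. Cam fully open: face at jig y = -16, so 76 mm from the fence; at the high point it presses a stack that is home with about 10 N.
- blank1: A plywood blank 130 (x) x 60 (y) x 9 (z) mm, about 50 g, with two pencilled crosses. Origin at the centre of its underside. All are alike and may be stacked in any order; two or three are present (absent: None).
- blank2: A plywood blank 130 (x) x 60 (y) x 9 (z) mm, about 50 g, with two pencilled crosses. Origin at the centre of its underside. All are alike and may be stacked in any order; two or three are present (absent: None).
- blank3: A plywood blank 130 (x) x 60 (y) x 9 (z) mm, about 50 g, with two pencilled crosses. Origin at the centre of its underside. All are alike and may be stacked in any order; two or three are present (absent: None).
- drilled: The piece just drilled: plywood 130 (x) x 60 (y) x 9 (z) mm, about 50 g, with two black 12 mm holes. Origin at the centre of its underside. Starts clamped home in the jig.
- tray: Fixed shallow blue tray on the bench for drilled pieces, outside 128 (x) x 170 (y) x 20 mm high, walls and floor 4 mm. Origin at the centre of its underside.
- push_block: Orange push block: foot 70 (x) x 50 (y) x 42 (z) mm with upright flat sides, on it a black handle 60 (x) x 24 (y) mm, from z = 42 to 88 mm, about 180 g. Origin at the centre of its underside. Starts on the green mat.
- mat: Fixed green mat 140 (x) x 110 (y) x 2 mm on the bench, the push block's place. Origin at the centre of its underside.
- bin: Bystander: loose yellow plastic bin, 90 x 120 x 60 mm, open on top. Origin at the centre of its underside.
- glue: Bystander: white glue bottle, 60 mm diameter, 170 mm high. Origin at the centre of its underside.
- jar: Bystander: glass jar with red lid, 72 mm diameter, 90 mm high. Origin at the centre of its underside.
- spanner: Bystander: steel spanner lying on the bench, 200 mm long.
Things that resemble listed ones, but are neither listed nor needed, are in the scene too. What is shaped like the drilled but pink is not meant. There is more than one size of the push_block; the one meant has the size given above.

How it is judged:
By the outcome, as a careful person would: the job done as asked, in the order asked, and still so for the second after the job is handed in, with the robot touching nothing.
Of blank1, blank2, blank3 only 2 to 3 are there at a start; the rules pass over those that are not, and their reading is None.
At some moment in a run one of push_block may be knocked a few centimetres aside while the robot is not near it.
Once in a run the grip may slacken for a moment while it holds something.
It also fails if it takes over 210 s, if anything falls off the work surface, if the arm or the gripper's body presses on something with over 40 N, if the wrist force passes 120 N, or if a joint passes its speed limit or range.

### The arm

A 7-joint arm with a two-finger parallel gripper is mounted at the origin on the work surface. World frame = base frame: x ahead of the robot, y to its left, z up, the work surface at z = 0. Lengths are in m, angles in degrees, forces in N, time in s.
With the tool pointing down it reaches from about 0.425 to 0.875 m from the base axis. Payload 4.7 kg.
Tool frame: the origin (TCP) lies midway between the tips of the shut fingers; the grasp point (between the pads) lies 19 mm behind it; y points along the fingers, x is the direction in which the jaws open and shut, and the axes are right-handed (so a half turn about y gives the same grasp; the last joint's range is limited). The gripper opens to 87 mm and grips with 3 to 60 N. Pads are 19 mm wide; open, the fingers measure 117 mm over their backs; the gripper's body (75 mm by 190 mm) begins 51 mm behind the grasp point.
Start: joints at [66.068, 18.392, -4.016, 83.108, 1.295, 78.541, -3.26], TCP at [0.272, -0.59, 0.223] pointing down, gripper open.
Joint ranges: [-163.93, 163.93], [-17.29, 119.83], [-79.2, 71.16], [3.27, 140.29], [-89.18, 269.18], [5.43, 117.66], [-154.24, 154.24]. Speed limits (degrees/s): [147.25, 147.25, 180, 180, 180, 180, 180].

### API

Orientations are given as [roll, pitch, yaw] about the fixed x, y, z axes, in that order (R = Rz(yaw) Ry(pitch) Rx(roll)).
In Python, from cell import env gives the robot as it stands.
- The arm moves only by the tool carry_out, never from a script. Its argument "targets" is a list of rows, each a list of 2 entries, a list of its own where there are three numbers: the shift along the tool's x, y, z in mm, then the turn, a rotation vector about the tool's x, y, z in degrees. A call has 1 to 12 rows; each row shifts and turns the commanded pose from where the row before left it, along the tool's axes as they then stand; what a row does not reach is not made up. A row lasts 1/10 s, in which the tool goes at most 50 mm and 8.59 degrees, less where a joint would pass 70% of its speed; a pose out of reach is approached as far as the arm can. A call with a gripper value outside its range is refused whole. "jaw" is the opening, from 0 (shut) to 1 (fully open), set as the call begins (left out, the last holds). The fingers move at their own pace and stop on an object; "squeeze" is the grip in N (left out, the last holds). Time passes only in rows, so rows that do not move let the fingers close. It gives the time, the measured TCP pose, the force and the opening at its end, in the units of the state.
- env.get_obs(): the state, without advancing time (a new reading comes with each control period).
- env.read_camera(name): name is "side" or "top" or "wrist"; returns the picture (400x640x3 uint8, red, green, blue); there is no depth.
- env.get_calibration(name): a dict with "fx", "fy", "cx", "cy" (pixels), "D" ([k1, k2, p1, p2, k3] as OpenCV has them; the pictures are not rectified), "R" (3x3) and "t" (3): a world point X has camera coordinates R X + t; the wrist camera has in their place "hand_eye" (4x4, takes a point from camera to tool coordinates, whose origin is the TCP and whose axes are the tool frame's). Camera axes: x right, y down, z forward; pixel columns grow to the right and rows downward; lengths in m; the calibration is good to about 2 mm. A picture is of the moment at which its call begins: read the wrist's pose just before it. get_calibration takes no time and is no camera call.
- env.sign_off(): hands the job in, once; it reports no verdict.
Trained networks look in the newest picture that a camera, given by its name, has taken for a name from the list of things; names that differ only in an ending like _2 or _b are one class to them, and where a whole thing is asked for, a point or a joint stands for the part that bears it (a point fixed in the world has none). Each returns a list of dicts, best first, with "p" (0 to 1); they miss things now and then, are a little off and sometimes report something else, mostly with a low value. They report only what shows in the picture. A call takes as long as a camera call. They do not tell look-alikes from the thing itself.
- env.outline_of(camera, label): "mask" (400x640 bool, what is visible of it) and "xy" ([column, row] in pixels, amid what is visible of it).
The state is a dict: "time_s": time; "qpos": joint angles; "joint_velocities": joint speeds; "effort": joint torques, N m; "tool_pos": TCP position; "tool_rot": TCP orientation; "force": force on the tool from outside, world axes, zero at the start; "wrist_torque": the same for the moment, N m; "grip_width": finger opening in m.
Only numpy, scipy, OpenCV 4.12 (cv2) and the standard library are available. Lean on these libraries where they do the work, as an engineer would, in place of code of your own. Each camera call takes 0.05 s, during which the arm holds its last target.

## Working session

There is one attempt and no reset: what is moved stays moved. The work goes in short steps, Python scripts to look and compute and a tool call to move; the robot and the scene stay as the last step left them, time stands still between calls to the robot, and variables do not carry over. Pictures are saved under pics/ and viewed, and the job is handed in when it is done.

Besides the shell and the picture viewer there is one more tool, called after ">>>" as name(argument=value, ...) on one line, values as JSON. carry_out: Moves the arm, as the interface text tells. Its arguments: {"type":"object","properties":{"targets":{"type":"array","items":{"type":"array"}},"jaw":{"type":"number"},"squeeze":{"type":"number"}},"required":["targets"]}

```bash
ls -la; mkdir -p pics; cat > h.py <<'E'
import numpy as np, cv2
from cell import env
def snap(n,f):
    im=env.read_camera(n); cv2.imwrite('pics/'+f,im[:,:,::-1]); return im
def ray(cam,uv):
    c=env.get_calibration(cam); K=np.array([[c['fx'],0,c['cx']],[0,c['fy'],c['cy']],[0,0,1]])
    p=cv2.undistortPoints(np.array(uv,float).reshape(-1,1,2),K,np.array(c['D'],float)).reshape(-1,2)
    d=np.c_[p,np.ones(len(p))]
    if 'R' in c:
        R=np.array(c['R']);t=np.array(c['t']); return -R.T@t, d@R
    H=np.array(c['hand_eye']); T=tcp()
    M=T@H; return M[:3,3], d@M[:3,:3].T
def rot(rpy):
    from scipy.spatial.transform import Rotation as Ro
    return Ro.from_euler('xyz',rpy,degrees=True).as_matrix()
def tcp():
    o=env.get_obs(); T=np.eye(4); T[:3,:3]=rot(o['tool_rot']); T[:3,3]=o['tool_pos']; return T
def atz(cam,uv,z):
    o,d=ray(cam,uv); s=(z-o[2])/d[:,2]; return o+d*s[:,None]
def proj(cam,X):
    c=env.get_calibration(cam); K=np.array([[c['fx'],0,c['cx']],[0,c['fy'],c['cy']],[0,0,1]])
    X=np.array(X,float).reshape(-1,3)
    if 'R' in c: R=np.array(c['R']);t=np.array(c['t'])
    else:
        M=np.linalg.inv(tcp()@np.array(c['hand_eye'])); R=M[:3,:3];t=M[:3,3]
    return cv2.projectPoints(X,cv2.Rodrigues(R)[0],t,K,np.array(c['D'],float))[0].reshape(-1,2)
E
python3 - <<'E'
from h import *
for n in ['side','top','wrist']: snap(n,n+'0.png'); print(env.get_calibration(n))
print(env.get_obs())
E
```

```text
total 12
drwxr-xr-x  3 agent agent 4096 Dec  5 21:42 .
drwxr-xr-x 23 root  root  4096 Dec  5 21:42 ..
drwxr-xr-x  2 agent agent 4096 Dec  5 21:42 pics
{'fx': 392.0789790172038, 'fy': 392.0789790172038, 'cx': 320.2568390816759, 'cy': 205.58510383810955, 'D': array([-0.04389925,  0.        ,  0.        ,  0.        ,  0.        ]), 'R': array([[-0.92763528, -0.37290813,  0.02079194],
       [-0.27753061,  0.65098303, -0.70653935],
       [ 0.24993907, -0.66118123, -0.70736825]]), 't': array([0.53905226, 0.14269668, 1.04968559])}
{'fx': 442.5361066263818, 'fy': 442.5361066263818, 'cx': 322.38100918713513, 'cy': 202.40467834508678, 'D': array([-0.07096051,  0.        ,  0.        ,  0.        ,  0.        ]), 'R': array([[-0.00113128, -0.99987668,  0.01566353],
       [-0.98111935, -0.00191955, -0.19339371],
       [ 0.19339993, -0.01558658, -0.98099619]]), 't': array([0.08185894, 0.5404149 , 1.21066266])}
{'fx': 305.0406027080908, 'fy': 305.0406027080908, 'cx': 320.0457611079407, 'cy': 198.63290912999804, 'D': array([-0.03401777,  0.        ,  0.        ,  0.        ,  0.        ]), 'ha
[... 342 characters left out ...]
e+00]])}
{'time_s': 0.15, 'qpos': array([66.06740599, 18.43061521, -4.01691494, 83.15852002,  1.29813186,
       78.54035411, -3.25910217]), 'joint_velocities': array([ 0.05420851, -0.14955244, -0.02124697, -0.26552485,  0.08293897,
       -0.02871201,  0.08804384]), 'effort': array([ 4.78910406e-04, -4.91793716e+01, -4.04361142e-01, -3.12877500e+01,
       -6.39412715e-02,  4.04420716e-02,  1.13852841e-04]), 'tool_pos': array([ 0.27181105, -0.58998568,  0.22170095]), 'tool_rot': array([-9.00076256e+01,  8.40932506e-02, -6.52551901e+01]), 'force': array([ 0.64866668, -1.0878763 , -0.84882652]), 'wrist_torque': array([ 0.03216586, -0.04072789,  0.02447657]), 'grip_width': 0.08676262693344647}
```

View pics/top0.png

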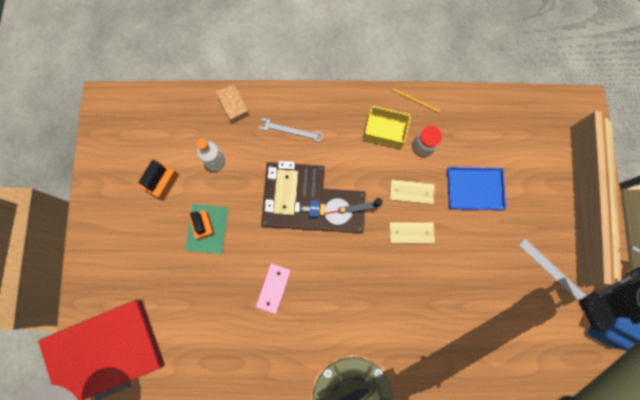

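View pics/side0.png

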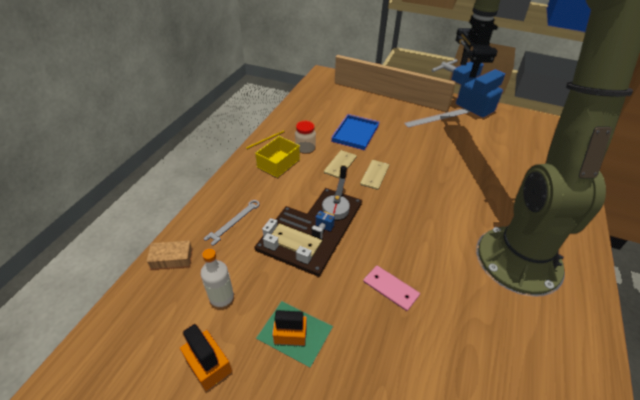

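View pics/wrist0.png

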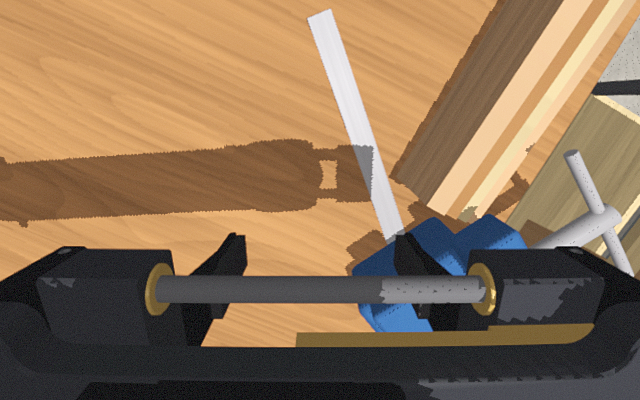

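```bash
python3 - <<'E'
from h import *
im=cv2.imread('pics/top0.png')
cv2.imwrite('pics/top0z.png',cv2.resize(im[140:250,170:380],None,fx=3.8,fy=3.8,interpolation=cv2.INTER_CUBIC))
cv2.imwrite('pics/top0r.png',cv2.resize(im[80:260,360:520],None,fx=3.3,fy=3.3,interpolation=cv2.INTER_CUBIC))
env.read_camera('top')
for l in ['blank1','drilled','push_block','tray','mat','jig','cam_knob','cam_high','pad','bin','jar','glue','spanner']:
    for r in env.outline_of('top',l):
        m=r['mask']; print(l,round(r['p'],2),np.round(r['xy'],1),m.sum(),np.round(atz('top',r['xy'],0.02)[0],3))
print(env.get_obs()['time_s'])
E
```

```text
blank1 0.76 [410.4 233. ] 877 [ 0.457 -0.174  0.02 ]
blank1 0.56 [412.7 191. ] 861 [ 0.582 -0.186  0.02 ]
drilled 0.77 [274.  289.5] 957 [0.296 0.218 0.02 ]
drilled 0.56 [285.6 191.4] 897 [0.579 0.19  0.02 ]
drilled 0.4 [305.5 208.2] 198 [0.529 0.131 0.02 ]
drilled 0.19 [477.6 191.9] 2618 [ 0.58  -0.382  0.02 ]
push_block 0.88 [201.3 222.8] 494 [0.486 0.433 0.02 ]
push_block 0.86 [159.7 181.7] 1037 [0.608 0.564 0.02 ]
push_block 0.34 [304.8 206.8] 170 [0.534 0.133 0.02 ]
push_block 0.27 [315.1 204.3] 4898 [0.541 0.103 0.02 ]
tray 0.79 [478.9 188.6] 2492 [ 0.59  -0.387  0.02 ]
jig 0.7 [315.5 204.9] 5221 [0.539 0.102 0.02 ]
jig 0.66 [477.4 187.9] 2479 [ 0.592 -0.382  0.02 ]
cam_knob 0.89 [338.4 207.4] 770 [0.532 0.035 0.02 ]
cam_high 0.63 [342.7 210.4] 713 [0.523 0.022 0.02 ]
pad 0.45 [425.9 138.2] 653 [ 0.746 -0.234  0.02 ]
bin 0.58 [391.  127.7] 1397 [ 0.779 -0.128  0.02 ]
bin 0.57 [342.7 208.6] 734 [0.528 0.022 0.02 ]
jar 0.88 [429.3 138.4] 657 [ 0.746 -0.244  0.02 ]
glue 0.79 [207.3 156.7] 568 [0.685 0.426 0.02 ]
spanner 0.9 [287.9 130.9] 343 [0.767 0.186 0.02 ]
0.85
```

View pics/top0z.png

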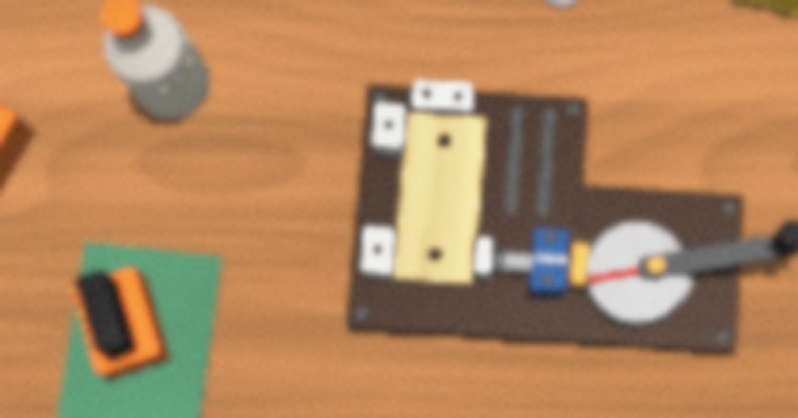

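View pics/top0r.png

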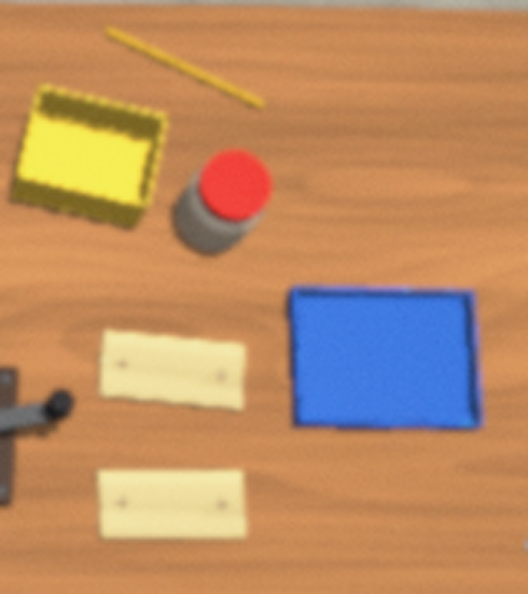

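```bash
cat >> h.py <<'E'
def fit2(obj,world):
    # 2D rigid fit: world = R(a) obj + t
    obj=np.array(obj,float)[:,:2]; w=np.array(world,float)[:,:2]
    oc=obj.mean(0); wc=w.mean(0); H=(obj-oc).T@(w-wc)
    a=np.arctan2(H[0,1]-H[1,0],H[0,0]+H[1,1]); R=np.array([[np.cos(a),-np.sin(a)],[np.sin(a),np.cos(a)]])
    t=wc-R@oc; res=(obj@R.T+t-w); return t,np.degrees(a),res
def plan(x,y,z,yaw,n=None,start=None):
    """rows from current pose (tool down) to TCP x,y,z,yaw"""
    o=env.get_obs(); p=np.array(o['tool_pos']) if start is None else np.array(start[:3]); y0=o['tool_rot'][2] if start is None else start[3]
    d=(np.array([x,y,z])-p)*1000; dy=(yaw-y0+180)%360-180
    k=n or int(np.ceil(max(np.linalg.norm(d)/45,abs(dy)/8,1)))
    rows=[]
    for i in range(k):
        a=np.radians(y0+dy*i/k); s=d/k
        rows.append([[round(s[0]*np.cos(a)+s[1]*np.sin(a),1),round(-s[2],1),round(-s[0]*np.sin(a)+s[1]*np.cos(a),1)],[0,round(-dy/k,2),0]])
    import json; print(k, json.dumps(rows)); return rows
E
python3 - <<'E'
from h import *
pz=np.array([(368,88),(585,100),(742,198),(733,352),(350,328)])
uv=pz/3.8+[170,140]-0.37
w=atz('top',uv,0.018); ob=np.array([(90,95),(90,-80),(20,-205),(-105,-205),(-105,95)])/1000
t,a,r=fit2(ob,w); print(t,a,r*1000)
R=lambda p:t+np.array([[np.cos(np.radians(a)),-np.sin(np.radians(a))],[np.sin(np.radians(a)),np.cos(np.radians(a))]])@p
print('axis',R([-.048,-.138]),'knob',atz('top',np.array([[790,238]])/3.8+[170,140]-.37,0.092), R([-.048,-.238]))
plan(0.50,-0.09,0.40,0)
E
```

```text
[0.57375383 0.16071627] -3.415341174977947 [[ 1.98929025  1.94837756]
 [ 0.89874383 -2.34182971]
 [ 2.04329087 -1.06600474]
 [-2.34582747 -2.85181288]
 [-2.58549748  4.31126977]]
axis [0.51761792 0.0258209 ] knob [[ 0.5332212  -0.07007958  0.092     ]] [ 0.51166055 -0.07400149]
13 [[[-27.6, -13.6, 32.0], [0, -5.02, 0]], [[-24.7, -13.6, 34.3], [0, -5.02, 0]], [[-21.6, -13.6, 36.4], [0, -5.02, 0]], [[-18.3, -13.6, 38.1], [0, -5.02, 0]], [[-14.9, -13.6, 39.6], [0, -5.02, 0]], [[-11.4, -13.6, 40.7], [0, -5.02, 0]], [[-7.8, -13.6, 41.6], [0, -5.02, 0]], [[-4.1, -13.6, 42.1], [0, -5.02, 0]], [[-0.4, -13.6, 42.3], [0, -5.02, 0]], [[3.3, -13.6, 42.2], [0, -5.02, 0]], [[6.9, -13.6, 41.7], [0, -5.02, 0]], [[10.6, -13.6, 41.0], [0, -5.02, 0]], [[14.1, -13.6, 39.9], [0, -5.02, 0]]]
```

>>> carry_out(targets=[[[0, -20, 0], [0, -8.16, 0]], [[0, -20, 0], [0, -8.16, 0]], [[0, -20, 0], [0, -8.16, 0]], [[0, -20, 0], [0, -8.16, 0]], [[0, -20, 0], [0, -8.16, 0]], [[0, -20, 0], [0, -8.16, 0]], [[0, -20, 0], [0, -8.16, 0]], [[0, -20, 0], [0, -8.16, 0]]], jaw=1)

```text
time_s: 1.65
tool_pos: [0.2719, -0.5903, 0.3835]
tool_rot: [-90.0, -0.0, 0.4]
force: [-0.3, -0.5, -0.4]
grip_width: 0.087
```

>>> carry_out(targets=[[[19, 0, 45], [0, 0, 0]], [[19, 0, 45], [0, 0, 0]], [[19, 0, 45], [0, 0, 0]], [[19, 0, 45], [0, 0, 0]], [[19, 0, 45], [0, 0, 0]], [[19, 0, 45], [0, 0, 0]], [[19, 0, 45], [0, 0, 0]], [[19, 0, 45], [0, 0, 0]], [[19, 0, 45], [0, 0, 0]], [[19, 0, 45], [0, 0, 0]], [[19, 0, 45], [0, 0, 0]], [[19, 0, 45], [0, 0, 0]]])

```text
time_s: 2.85
tool_pos: [0.5002, -0.0483, 0.383]
tool_rot: [-90.1, -0.1, -0.0]
force: [0.7, -0.5, -0.6]
grip_width: 0.0869
```

>>> carry_out(targets=[[[0, 0, 45], [0, 0, 0]], [[0, 0, 45], [0, 0, 0]], [[0, 0, 40], [0, 0, 0]], [[0, 0, 0], [0, 0, 0]], [[0, 0, 0], [0, 0, 0]]])

```text
time_s: 3.35
tool_pos: [0.4996, 0.0806, 0.3827]
tool_rot: [-90.1, -0.0, 0.2]
force: [0.2, -0.5, -0.1]
grip_width: 0.0871
```

```bash
python3 - <<'E'
from h import *
o=env.get_obs(); print(o['time_s'],o['tool_pos'],o['tool_rot'],o['qpos'])
snap('wrist','w1.png')
E
```

```text
3.35 [0.49958001 0.08055119 0.38272916] [-9.00519628e+01 -2.75557168e-02  1.65211528e-01] [ 35.80236672   0.88718658 -48.08271559  85.57431351   0.71833367
  93.81662909 -12.06372514]
```

View pics/w1.png

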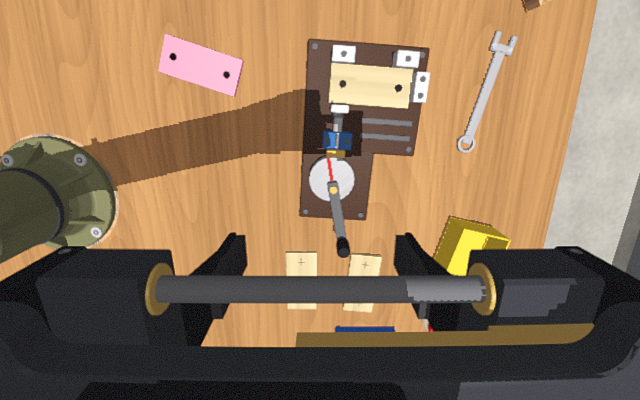

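```bash
python3 - <<'E'
from h import *
im=cv2.imread('pics/w1.png')
cv2.imwrite('pics/w1z.png',cv2.resize(im[30:225,280:450],None,fx=3,fy=3,interpolation=cv2.INTER_CUBIC))
E
```

```text
(no output)
```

View pics/w1z.png

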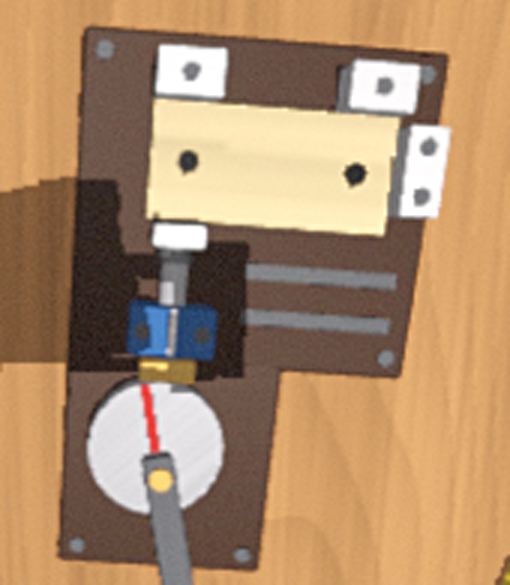

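```bash
cat > jigfit.py <<'E'
from h import *
from scipy.optimize import least_squares
def jigT(q): 
    c,s=np.cos(q[2]),np.sin(q[2]); return np.array([[c,-s],[s,c]]),np.array(q[:2])
def toW(q,P):
    R,t=jigT(q); P=np.atleast_2d(np.array(P,float))/1000; return np.c_[P[:,:2]@R.T+t,P[:,2]]
def fitjig(cam,uv,P,q0=(0.574,0.16,-0.06)):
    f=lambda q:(proj(cam,toW(q,P))-uv).ravel()
    r=least_squares(f,q0); return r.x,r.fun.reshape(-1,2)
E
python3 - <<'E'
from jigfit import *
pz=[(88,28,-105,95,18),(448,53,90,95,18),(400,377,90,-80,18),(59,557,-105,-205,18),(257,570,20,-205,18),
(157,44,-65,82,50),(227,47,-32,82,50),(223,99,-32,60,50),(155,96,-65,60,50),
(351,58,32,82,50),(421,63,65,82,50),(415,115,65,60,50),(348,109,32,60,50),
(404,124,65,54,50),(451,129,85,54,50),(438,217,85,10,50),
(152,98,-65,60,27),(386,235,65,0,27),(147,218,-65,0,27)]
pz=np.array(pz,float); uv=pz[:,:2]/3+[280,30]-0.33; 
q,r=fitjig('wrist',uv,pz[:,2:]); print(q,np.degrees(q[2])); print(np.round(r,1).tolist())
print('drilled c',toW(q,[0,30,18]),'axis',toW(q,[-48,-138,18]))
k=atz('wrist',[[343,242]],0.092);print('knob',k); a=toW(q,[-48,-138,18])[0]; d=(k[0]-a)[:2]; print(np.hypot(*d),np.degrees(np.arctan2(d[1],d[0])-q[2])%360-150)
h=atz('wrist',np.array([[145,387]])/3+[280,30]-.33,0.044); d=(h[0]-a)[:2];print(np.hypot(*d),np.degrees(np.arctan2(d[1],d[0])-q[2])%360)
# same through top cam
pz=np.array([(368,88,90,95,18),(585,100,90,-80,18),(742,198,20,-205,18),(733,352,-105,-205,18),(350,328,-105,95,18)],float)
q2,r=fitjig('top',pz[:,:2]/3.8+[170,140]-.37,pz[:,2:]); print(q2,np.degrees(q2[2]),np.round(r,1).tolist())
pr=lambda l,X:print(l,np.round(X,1).tolist())
E
```

```text
[ 0.5783519   0.15890175 -0.06422897] -3.6800488877510165
[[-2.1, -1.3], [1.0, -0.3], [0.7, 1.1], [-0.9, 1.7], [0.7, 1.4], [0.6, 0.3], [-0.5, 0.9], [-0.6, -0.6], [0.2, -1.1], [0.9, 0.5], [-0.5, 0.6], [-0.7, -1.1], [0.0, -0.7], [2.4, 0.2], [-0.3, -0.5], [-0.5, 0.3], [0.6, 0.2], [-0.8, -0.2], [-0.4, -0.1]]
drilled c [[0.58027744 0.18883989 0.018     ]] axis [[0.52159337 0.02426717 0.018     ]]
knob [[ 0.53741291 -0.05428304  0.092     ]]
0.0801273630627217 135.06676394411454
0.05013946477019837 103.21037026201861
[ 0.57390772  0.16069592 -0.05973058] -3.4223103823991052 [[-0.6, -0.7], [0.8, -0.3], [0.4, -0.7], [1.0, 0.8], [-1.5, 0.8]]
```

```bash
python3 - <<'E'
from jigfit import *
q=[0.5775,0.1592,-0.0635]
for th in (120,125,130,135):
    a=np.radians(150+th); c,s=np.cos(a),np.sin(a)
    P=[[-48+100*c,-138+100*s,z] for z in (55,74,92)]+[[-48+52*-c,-138+52*-s,44]]
    # high point: at th=120 high is at +y (90deg) = lever dir -180
    print(th,np.round(proj('wrist',toW(q,P)),1).tolist(),np.round(toW(q,P)[1],4))
im=cv2.imread('pics/w1.png')
cv2.imwrite('pics/w1k.png',cv2.resize(im[140:270,290:390],None,fx=4.5,fy=4.5,interpolation=cv2.INTER_CUBIC))
E
```

```text
120 [[328.2, 243.8], [328.5, 248.7], [328.8, 253.6], [334.6, 157.0]] [ 0.5145 -0.0753  0.074 ]
125 [[333.2, 243.9], [333.6, 248.8], [334.1, 253.7], [331.8, 157.0]] [ 0.5232 -0.0754  0.074 ]
130 [[338.1, 243.6], [338.7, 248.5], [339.4, 253.4], [329.1, 157.2]] [ 0.5319 -0.0749  0.074 ]
135 [[343.0, 242.9], [343.8, 247.8], [344.6, 252.7], [326.4, 157.6]] [ 0.5405 -0.0735  0.074 ]
```

View pics/w1k.png

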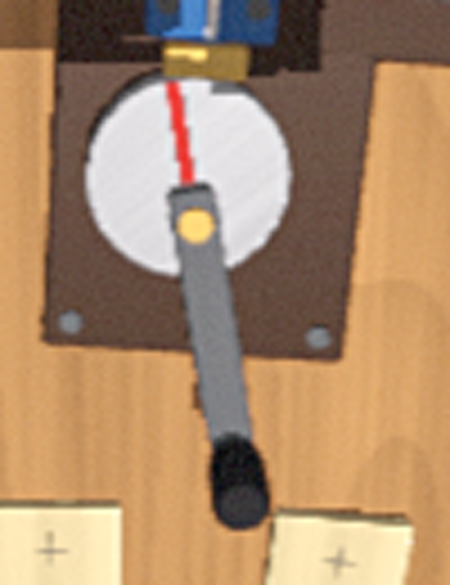

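>>> carry_out(targets=[[[4.7, 30, -19.3], [0, 0, 0]], [[4.7, 30, -19.3], [0, 0, 0]], [[4.7, 30, -19.3], [0, 0, 0]], [[4.7, 30, -19.3], [0, 0, 0]], [[4.7, 30, -19.3], [0, 0, 0]], [[4.7, 30, -19.3], [0, 0, 0]], [[4.7, 30, -19.3], [0, 0, 0]], [[4.7, 30, -19.3], [0, 0, 0]], [[0, 0, 0], [0, -4.6, 0]], [[0, 0, 0], [0, -4.6, 0]], [[0, 0, 0], [0, 0, 0]]])

```text
time_s: 4.5
tool_pos: [0.5369, -0.0772, 0.1419]
tool_rot: [-90.0, 0.1, 9.0]
force: [0.3, -0.6, 0.2]
grip_width: 0.0871
```

```bash
python3 - <<'E'
from h import *
o=env.get_obs(); print(o['time_s'],o['tool_pos'],o['tool_rot'],o['qpos'])
snap('wrist','w2.png')
plan(0.537,-0.074,0.064,9.4)
E
```

```text
4.5 [ 0.53686391 -0.07717336  0.14187914] [-8.99966426e+01  7.18011356e-02  9.00659492e+00] [ 43.06768558  12.43344035 -42.00400755 103.18679599   8.96154268
  67.8277238    7.32932259]
2 [[[0.2, 39.1, 1.3], [0, -0.23, 0]], [[0.2, 39.1, 1.3], [0, -0.23, 0]]]
```

View pics/w2.png

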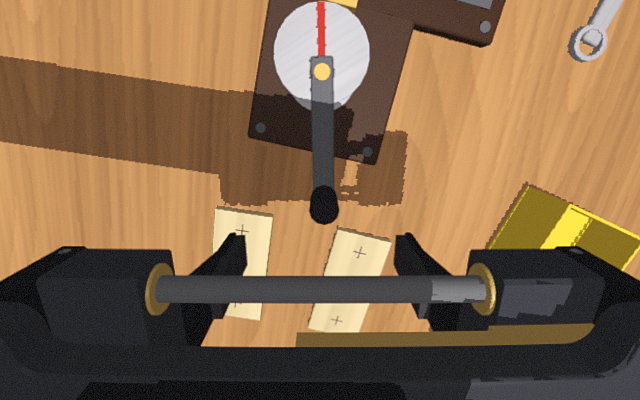

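```bash
python3 - <<'E'
from h import *
k=atz('wrist',[[323.5,211]],0.092)[0]; b=atz('wrist',[[322,72]],0.058)[0]; print(k,b,np.hypot(*(k-b)[:2]),np.degrees(np.arctan2(*(k-b)[1::-1])))
print(proj('wrist',[[0.537,-0.074,0.092],[0.537,-0.074,0.064]]))
# corner of bases
print(atz('wrist',[[248,136],[375,163],[270,0],[490,47]],0.018))
E
```

```text
[ 0.53873781 -0.07094318  0.092     ] [0.52231451 0.02644777 0.058     ] 0.09876599546599502 -80.42811104822721
[[320.52384468 214.50700644]
 [320.47689689 202.84527451]]
[[ 0.46293967 -0.03489256  0.018     ]
 [ 0.58428903 -0.04141312  0.018     ]
 [ 0.47056198  0.07915933  0.018     ]
 [ 0.6622729   0.07413081  0.018     ]]
```

>>> carry_out(targets=[[[1.1, 39, 2.4], [0, 0, 0]], [[1.1, 39, 2.4], [0, -0.4, 0]], [[0, 0, 0], [0, 0, 0]]])

```text
time_s: 4.85
tool_pos: [0.5346, -0.0699, 0.0601]
tool_rot: [-89.8, 0.5, 9.5]
force: [-1.0, -0.1, -0.8]
grip_width: 0.0874
```

>>> carry_out(targets=[[[0, 0, 0], [0, 0, 0]], [[0, 0, 0], [0, 0, 0]], [[0, 0, 0], [0, 0, 0]], [[0, 0, 0], [0, 0, 0]], [[0, 0, 0], [0, 0, 0]], [[0, 0, 0], [0, 0, 0]]], jaw=0, squeeze=20)

```text
time_s: 5.45
tool_pos: [0.539, -0.0697, 0.065]
tool_rot: [-90.0, -0.0, 9.6]
force: [0.3, 0.3, -0.6]
grip_width: 0.0465
```

>>> carry_out(targets=[[[0, 0, 0], [0, 0, 0]], [[0, 0, 0], [0, 0, 0]], [[0, 0, 0], [0, 0, 0]], [[0, 0, 0], [0, 0, 0]], [[0, 0, 0], [0, 0, 0]]])

```text
time_s: 5.95
tool_pos: [0.5386, -0.0696, 0.0645]
tool_rot: [-90.0, 0.0, 9.6]
force: [-1.0, 0.1, 1.1]
grip_width: 0.0222
```

>>> carry_out(targets=[[[-9.65, 0, 0.47], [0, 5.54, 0]], [[-9.65, 0, 0.47], [0, 5.54, 0]], [[-9.65, 0, 0.47], [0, 5.54, 0]], [[-9.65, 0, 0.47], [0, 5.54, 0]], [[-9.65, 0, 0.47], [0, 5.54, 0]], [[-9.65, 0, 0.47], [0, 5.54, 0]], [[-9.65, 0, 0.47], [0, 5.54, 0]], [[-9.65, 0, 0.47], [0, 5.54, 0]]])

```text
time_s: 6.75
tool_pos: [0.4662, -0.0539, 0.0646]
tool_rot: [-89.9, -0.2, -35.0]
force: [4.8, -2.3, -4.8]
grip_width: 0.0221
```

```bash
python3 - <<'E'
from h import *
o=env.get_obs(); print(o['time_s'],o['tool_pos'],o['tool_rot'],o['qpos'],o['force'],o['wrist_torque'],o['grip_width'])
d=o['tool_pos'][:2]-np.array([.522,.0262]); print(np.hypot(*d),np.degrees(np.arctan2(d[1],d[0]))%360)
E
```

```text
6.75 [ 0.46617886 -0.05393135  0.06456843] [-89.93886749  -0.18027087 -34.96534233] [ 39.1857608    7.13855247 -37.39901831 117.44669819   5.23133374
  56.79605048 -35.81992682] [ 4.83533996 -2.26891134 -4.76554093] [-0.31139915 -0.91345807 -0.02709161] 0.022097059621812836
0.09765773090142413 235.13814146329878
```

>>> carry_out(targets=[[[-9.65, 0, 0.47], [0, 5.54, 0]], [[-9.65, 0, 0.47], [0, 5.54, 0]], [[-9.65, 0, 0.47], [0, 5.54, 0]], [[-9.65, 0, 0.47], [0, 5.54, 0]], [[-9.65, 0, 0.47], [0, 5.54, 0]], [[-9.65, 0, 0.47], [0, 5.54, 0]]])

```text
time_s: 7.35
tool_pos: [0.4305, -0.0094, 0.0646]
tool_rot: [-89.9, -0.1, -68.2]
force: [4.9, -2.8, -5.9]
grip_width: 0.022
```

```bash
cat > st.py <<'E'
from h import *
o=env.get_obs(); print(o['time_s'],np.round(o['tool_pos'],4),np.round(o['tool_rot'],2),'q',np.round(o['qpos'],1),'F',np.round(o['force'],1),np.round(o['wrist_torque'],2),round(o['grip_width'],4))
d=o['tool_pos'][:2]-np.array([.522,.0262]); print(np.hypot(*d),np.degrees(np.arctan2(d[1],d[0]))%360)
E
python3 st.py
```

```text
7.35 [ 0.4305 -0.0094  0.0646] [-89.86  -0.13 -68.24] q [ 35.9   1.7 -38.3 122.3   1.3  56.3 -71.3] F [ 4.9 -2.8 -5.9] [-0.63 -0.98 -0.22] 0.022
0.09819369335283884 201.27389461493433
```

>>> carry_out(targets=[[[-9.65, 0, 0.47], [0, 5.54, 0]], [[-9.65, 0, 0.47], [0, 5.54, 0]], [[-9.65, 0, 0.47], [0, 5.54, 0]], [[-9.65, 0, 0.47], [0, 5.54, 0]], [[-9.65, 0, 0.47], [0, 5.54, 0]]])

```text
time_s: 7.85
tool_pos: [0.4239, 0.0373, 0.0646]
tool_rot: [-89.8, -0.1, -96.0]
force: [4.8, -5.5, -5.9]
grip_width: 0.0226
```

```bash
python3 st.py
```

```text
7.85 [0.4239 0.0373 0.0646] [-89.8   -0.1  -95.96] q [  32.4    1.1  -40.9  122.8    1.    56.3 -105. ] F [ 4.8 -5.5 -5.9] [-1.03 -1.04 -0.25] 0.0226
0.09869090330961783 173.53425012667833
```

>>> carry_out(targets=[[[-9.65, 0, 0.47], [0, 5.54, 0]], [[-9.65, 0, 0.47], [0, 5.54, 0]], [[-9.65, 0, 0.47], [0, 5.54, 0]], [[-9.65, 0, 0.47], [0, 5.54, 0]], [[-9.65, 0, 0.47], [0, 4, 0]], [[0, 0, 0], [0, 0, 0]]])

```text
time_s: 8.45
tool_pos: [0.4395, 0.0818, 0.0644]
tool_rot: [-89.9, -0.1, -121.9]
force: [3.1, -5.2, -1.9]
grip_width: 0.0224
```

```bash
python3 st.py
```

```text
8.45 [0.4395 0.0818 0.0644] [ -89.87   -0.14 -121.92] q [  28.     4.7  -42.9  120.     4.1   56.7 -139. ] F [ 3.1 -5.2 -1.9] [-1.15 -0.43 -0.09] 0.0224
0.09949406005292917 146.03838963590516
```

>>> carry_out(targets=[[[-3, 0, 0], [0, 0, 0]], [[-2, 0, 0], [0, 0, 0]], [[0, 0, 0], [0, 0, 0]]])

```text
time_s: 8.75
tool_pos: [0.4395, 0.082, 0.0642]
tool_rot: [-90.0, -0.6, -121.9]
force: [-5.2, -13.8, 8.3]
grip_width: 0.0224
```

```bash
python3 st.py
```

```text
8.75 [0.4395 0.082  0.0642] [ -89.97   -0.61 -121.94] q [  27.6    5.1  -43.   119.6    4.7   57.1 -139.7] F [ -5.2 -13.8   8.3] [-2.85  1.11 -0.06] 0.0224
0.09957345902994576 145.92965112043197
```

>>> carry_out(targets=[[[4, 0, 0], [0, 0, 0]], [[0, 0, 0], [0, 0, 0]], [[0, 0, 0], [0, 0, 0]], [[0, 0, 0], [0, 0, 0]], [[0, 0, 0], [0, 0, 0]], [[0, 0, 0], [0, 0, 0]]], jaw=1)

```text
time_s: 9.35
tool_pos: [0.4392, 0.0851, 0.0645]
tool_rot: [-90.0, 0.0, -121.8]
force: [0.4, -0.5, 0.9]
grip_width: 0.0625
```

>>> carry_out(targets=[[[0, -30, 0], [0, 0, 0]], [[0, -40, 0], [0, 0, 0]], [[0, -40, 0], [0, -7, 0]], [[0, -40, 0], [0, -7, 0]], [[0, 0, 0], [0, -7, 0]], [[0, 0, 0], [0, -7, 0]]])

```text
time_s: 9.95
tool_pos: [0.4402, 0.085, 0.2161]
tool_rot: [-89.8, -0.0, -93.5]
force: [-0.9, 0.5, -0.3]
grip_width: 0.0869
```

```bash
python3 st.py; python3 -c "
from h import *
plan(0.56,0.189,0.22,-93.7)"
```

```text
9.95 [0.4402 0.085  0.2161] [-8.980e+01 -2.000e-02 -9.351e+01] q [  29.    -6.2  -40.1  109.5   -4.1   75.1 -103.4] F [-0.9  0.5 -0.3] [ 0.02  0.09 -0.01] 0.0869
0.10078037983307697 144.2779436703066
4 [[[-27.8, -1.0, 28.3], [0, 0.05, 0]], [[-27.8, -1.0, 28.3], [0, 0.05, 0]], [[-27.8, -1.0, 28.3], [0, 0.05, 0]], [[-27.8, -1.0, 28.2], [0, 0.05, 0]]]
```

>>> carry_out(targets=[[[-27.8, -1, 28.3], [0, 0, 0]], [[-27.8, -1, 28.3], [0, 0, 0]], [[-27.8, -1, 28.3], [0, 0, 0]], [[-27.8, -1, 28.3], [0, 0, 0]], [[0, 0, 0], [0, 0, 0]], [[0, 0, 0], [0, 0, 0]]])

```text
time_s: 10.55
tool_pos: [0.5591, 0.1891, 0.2174]
tool_rot: [-90.2, 0.1, -93.7]
force: [-0.4, -0.3, -0.4]
grip_width: 0.0869
```

```bash
python3 - <<'E'
from h import *
o=env.get_obs(); print(o['tool_pos'],o['tool_rot'])
snap('wrist','w3.png')
E
```

```text
[0.55910935 0.18907633 0.21740248] [-9.01654587e+01  5.14979868e-02 -9.37082394e+01]
```

View pics/w3.png

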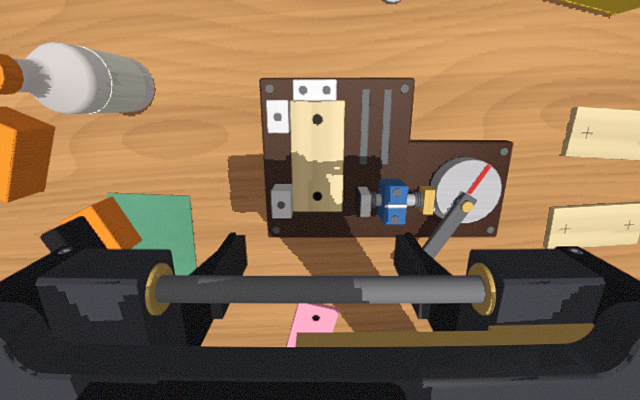

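```bash
python3 - <<'E'
from h import *
im=cv2.imread('pics/w3.png')
cv2.imwrite('pics/w3z.png',cv2.resize(im[70:245,250:520],None,fx=2.9,fy=2.9,interpolation=cv2.INTER_CUBIC))
E
```

```text
(no output)
```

View pics/w3z.png

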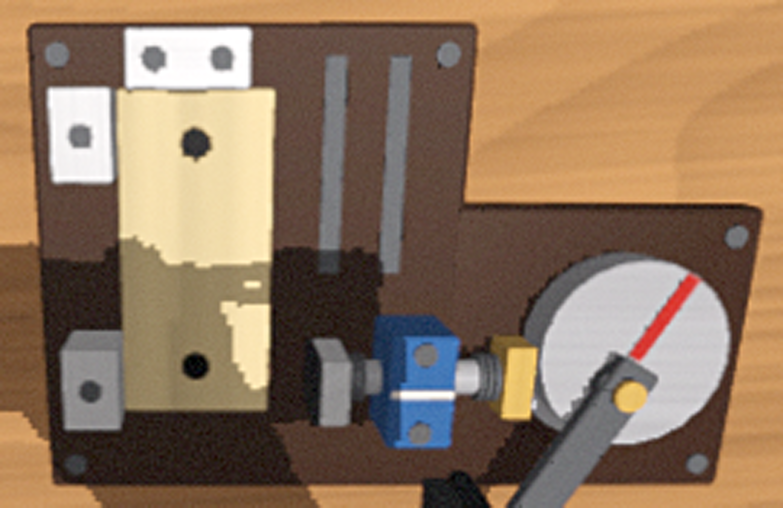

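```bash
python3 - <<'E'
from jigfit import *
pz=[(29,25,90,95,18),(476,25,90,-80,18),(763,208,20,-205,18),(712,483,-105,-205,18),(54,484,-105,95,18),
(117,90,65,60,27),(275,90,65,0,27),(269,409,-65,0,27),(124,411,-65,60,27),
(48,87,65,82,50),(111,87,65,60,50),(115,183,32,60,50),(52,183,32,82,50),
(125,29,85,54,50),(250,28,85,10,50),(250,88,65,10,50),(126,88,65,54,50)]
pz=np.array(pz,float); uv=pz[:,:2]/2.9+[250,70]-0.33
q,r=fitjig('wrist',uv,pz[:,2:]); print(q,np.degrees(q[2])); print(np.round(r,1).tolist())
print('drilled c',toW(q,[0,30,18]),'axis',toW(q,[-48,-138,18]))
for z in (.018,.026,.034):
  m=(pz[:,4]==27); 
w=atz('wrist',uv[5:9],0.027); print(np.round(w,4), w.mean(0)); print(fit2(pz[5:9,2:]/1000,w))
E
```

```text
[ 0.57806212  0.15963969 -0.06555359] -3.7559440284064336
[[-1.3, -1.1], [1.7, -0.9], [1.7, -0.1], [1.6, 1.5], [-1.2, 1.5], [-0.4, -0.3], [-0.6, -0.3], [-0.9, 0.7], [0.2, -0.0], [-0.0, 0.5], [-0.5, 0.4], [-0.9, -0.2], [0.1, -0.2], [0.0, -0.1], [0.3, 0.2], [0.0, 0.1], [0.2, 0.1]]
drilled c [[0.58002732 0.18957526 0.018     ]] axis [[0.5211253  0.02508042 0.018     ]]
[[0.6465 0.2148 0.027 ]
 [0.6425 0.1548 0.027 ]
 [0.514  0.1628 0.027 ]
 [0.5171 0.2241 0.027 ]] [0.58002647 0.18912774 0.027     ]
(array([0.57806832, 0.15919171]), np.float64(-3.7424695092416873), array([[ 3.64351354e-04, -2.44588772e-05],
       [ 4.14971788e-04,  1.68620287e-04],
       [-7.86138282e-04,  6.20731834e-04],
       [ 6.81514003e-06, -7.64893245e-04]]))
```

>>> carry_out(targets=[[[-0.3, 40, 5.2], [0, 0, 0]], [[-0.3, 40, 5.2], [0, 0, 0]], [[-0.3, 40, 5.2], [0, 0, 0]], [[-0.3, 40, 5.2], [0, 0, 0]], [[0, 20, 0], [0, 0, 0]], [[0, 10, 0], [0, 0, 0]], [[0, 7, 0], [0, 0, 0]], [[0, 0, 0], [0, 0, 0]], [[0, 0, 0], [0, 0, 0]]])

```text
time_s: 11.5
tool_pos: [0.5812, 0.1882, 0.0231]
tool_rot: [-89.9, 0.0, -93.8]
force: [-0.0, 0.4, 0.3]
grip_width: 0.0871
```

```bash
python3 st.py
```

```text
11.5 [0.5812 0.1882 0.0231] [-8.986e+01  2.000e-02 -9.381e+01] q [  12.8   29.6  -41.6   99.6   22.5   59.3 -130.5] F [-0.   0.4  0.3] [ 0.02 -0.05  0.01] 0.0871
0.172469717478336 69.91083582060041
```

>>> carry_out(targets=[[[-0.8, 2.2, -1], [0, 0, 0]], [[0, 0, 0], [0, 0, 0]], [[0, 0, 0], [0, 0, 0]], [[0, 0, 0], [0, 0, 0]], [[0, 0, 0], [0, 0, 0]], [[0, 0, 0], [0, 0, 0]], [[0, 0, 0], [0, 0, 0]]], jaw=0, squeeze=20)

```text
time_s: 12.2
tool_pos: [0.5795, 0.1891, 0.0195]
tool_rot: [-90.0, 0.0, -93.8]
force: [0.0, -0.3, 1.4]
grip_width: 0.0593
```

```bash
python3 st.py
```

```text
12.2 [0.5795 0.1891 0.0195] [-8.999e+01  1.000e-02 -9.380e+01] q [  12.7   29.8  -41.5   99.8   22.6   59.  -130.7] F [ 0.  -0.3  1.4] [ 0.06  0.05 -0.  ] 0.0593
0.17272619382587373 70.55679921260494
```

>>> carry_out(targets=[[[0, -10, 0], [0, 0, 0]], [[0, -30, 0], [0, 0, 0]], [[0, -45, 0], [0, 0, 0]], [[0, -45, 0], [0, 0, 0]], [[0, -45, 0], [0, 0, 0]], [[0, 0, 0], [0, 0, 0]]])

```text
time_s: 12.8
tool_pos: [0.5828, 0.1911, 0.2022]
tool_rot: [-89.3, 0.2, -93.8]
force: [0.3, 1.0, 0.4]
grip_width: 0.0598
```

```bash
python3 st.py; python3 - <<'E'
from jigfit import *
pz=np.array([(290,288,64,85,20),(473,290,64,-85,20),(480,428,-64,-85,20),(295,427,-64,85,20)],float)
q,r=fitjig('top',pz[:,:2]/3.3+[360,80]-.35,pz[:,2:],(0.585,-0.385,0)); print('tray',q,np.degrees(q[2]),np.round(r,1).tolist())
for nm,P in [('b_hi',[(103,331),(246,345),(243,408),(101,394)]),('b_lo',[(98,470),(244,470),(247,538),(100,538)])]:
    uv=np.array(P)/3.3+[360,80]-.35; P3=[(30,65,9),(30,-65,9),(-30,-65,9),(-30,65,9)]
    q,r=fitjig('top',uv,P3,(0.5,-0.18,0)); print(nm,q,np.degrees(q[2]),np.round(r,1).tolist())
E
```

```text
12.8 [0.5828 0.1911 0.2022] [-89.32   0.22 -93.78] q [  16.5   19.6  -46.1   89.7   14.6   76.2 -125.1] F [0.3 1.  0.4] [ 0.08 -0.02  0.02] 0.0598
0.17576571727987436 69.74607815547404
tray [ 0.59146895 -0.37880478 -0.01261282] -0.7226614090122659 [[-0.1, -0.1], [-0.5, 0.4], [0.3, 0.1], [0.3, -0.4]]
b_hi [ 0.58236629 -0.18686084 -0.09401429] -5.38662179126683 [[0.4, -0.2], [-0.1, -0.3], [-0.0, 0.2], [-0.3, 0.3]]
b_lo [ 0.45990201 -0.18110942 -0.00144673] -0.08289175192061292 [[0.3, 0.1], [-0.3, 0.2], [-0.2, -0.2], [0.2, -0.1]]
```

```bash
python3 -c "
from h import *
plan(0.593,-0.34,0.2,-0.7,12)"
```

```text
12 [[[44.1, 0.2, 3.8], [0, -7.76, 0]], [[44.2, 0.2, -2.2], [0, -7.76, 0]], [[43.5, 0.2, -8.2], [0, -7.76, 0]], [[42.0, 0.2, -14.0], [0, -7.76, 0]], [[39.7, 0.2, -19.5], [0, -7.76, 0]], [[36.7, 0.2, -24.7], [0, -7.76, 0]], [[33.1, 0.2, -29.4], [0, -7.76, 0]], [[28.8, 0.2, -33.6], [0, -7.76, 0]], [[24.0, 0.2, -37.2], [0, -7.76, 0]], [[18.8, 0.2, -40.1], [0, -7.76, 0]], [[13.2, 0.2, -42.3], [0, -7.76, 0]], [[7.3, 0.2, -43.7], [0, -7.76, 0]]]
```

>>> carry_out(targets=[[[44.1, 0, 3.8], [0, -7.76, 0]], [[44.2, 0, -2.2], [0, -7.76, 0]], [[43.5, 0, -8.2], [0, -7.76, 0]], [[42.0, 0, -14.0], [0, -7.76, 0]], [[39.7, 0, -19.5], [0, -7.76, 0]], [[36.7, 0, -24.7], [0, -7.76, 0]], [[33.1, 0, -29.4], [0, -7.76, 0]], [[28.8, 0, -33.6], [0, -7.76, 0]], [[24.0, 0, -37.2], [0, -7.76, 0]], [[18.8, 0, -40.1], [0, -7.76, 0]], [[13.2, 0, -42.3], [0, -7.76, 0]], [[7.3, 0, -43.7], [0, -7.76, 0]]])

```text
time_s: 14.0
tool_pos: [0.589, -0.344, 0.1941]
tool_rot: [-90.0, 0.0, -0.4]
force: [0.6, 0.1, -0.1]
grip_width: 0.0596
```

>>> carry_out(targets=[[[0, 0, 0], [0, 0, 0]], [[0, 0, 0], [0, 0, 0]]])

```text
time_s: 14.2
tool_pos: [0.5886, -0.3437, 0.1932]
tool_rot: [-89.9, 0.1, -0.9]
force: [1.2, 0.5, -0.6]
grip_width: 0.0598
```

```bash
python3 st.py;  python3 - <<'E'
from h import *
snap('wrist','w4.png')
E
```

```text
14.2 [ 0.5886 -0.3437  0.1932] [-8.991e+01  7.000e-02 -9.000e-01] q [ 61.4  30.6 -48.1  79.   22.5  80.4  12.6] F [ 1.2  0.5 -0.6] [ 0.1  -0.08  0.02] 0.0598
0.3758258038185596 280.21096865946436
```

View pics/w4.png

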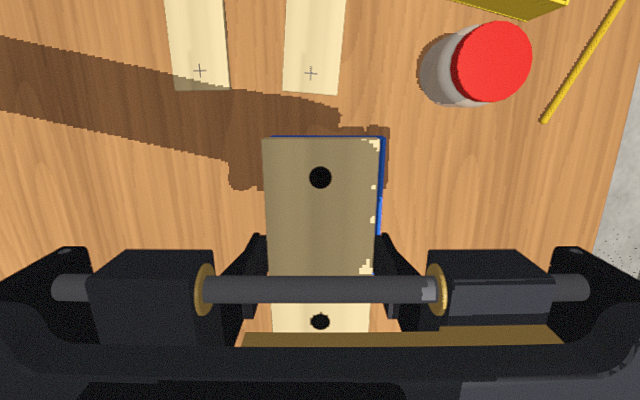

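```bash
python3 - <<'E'
from h import *
print(atz('wrist',[[386,137],[382,233]],0.02))
E
```

```text
[[ 0.66179335 -0.29507237  0.02      ]
 [ 0.66267022 -0.40811089  0.02      ]]
```

>>> carry_out(targets=[[[8, 20, -36], [0, 0, 0]], [[0, 45, 0], [0, 0, 0]], [[0, 45, 0], [0, 0, 0]], [[0, 40, 0], [0, 0, 0]], [[0, 15, 0], [0, 0, 0]], [[0, 10, 0], [0, 0, 0]], [[0, 5, 0], [0, 0, 0]], [[0, 3, 0], [0, 0, 0]], [[0, 0, 0], [0, 0, 0]], [[0, 0, 0], [0, 0, 0]]])

```text
time_s: 15.25
tool_pos: [0.598, -0.3788, 0.0128]
tool_rot: [-90.1, -0.1, -0.7]
force: [-0.6, 0.7, -0.6]
grip_width: 0.0597
```

```bash
python3 st.py
```

```text
15.25 [ 0.598  -0.3788  0.0128] [-90.07  -0.1   -0.69] q [ 59.6  41.6 -42.8  84.6  29.8  65.4  10.8] F [-0.6  0.7 -0.6] [-0.01 -0.03 -0.01] 0.0597
0.41201440283154217 280.62456453477523
```

>>> carry_out(targets=[[[0, 4, 0], [0, 0, 0]], [[0, 2, 0], [0, 0, 0]], [[0, 0, 0], [0, 0, 0]], [[0, 0, 0], [0, 0, 0]]])

```text
time_s: 15.65
tool_pos: [0.5972, -0.3785, 0.0056]
tool_rot: [-90.0, -0.0, -0.7]
force: [0.1, -0.4, 1.2]
grip_width: 0.0596
```

>>> carry_out(targets=[[[0, 0, 0], [0, 0, 0]], [[0, 0, 0], [0, 0, 0]], [[0, 0, 0], [0, 0, 0]], [[0, 0, 0], [0, 0, 0]]], jaw=0.83)

```text
time_s: 16.05
tool_pos: [0.5971, -0.3782, 0.0052]
tool_rot: [-90.0, 0.0, -0.7]
force: [0.2, -0.1, 0.1]
grip_width: 0.0718
```

>>> carry_out(targets=[[[0, -20, 0], [0, 0, 0]], [[0, -45, 0], [0, 0, 0]], [[0, -45, 0], [0, 0, 0]], [[0, -45, 0], [0, 0, 0]], [[0, 0, 40], [0, 0, 0]], [[0, 0, 40], [0, 0, 0]], [[0, 0, 0], [0, 0, 0]], [[0, 0, 0], [0, 0, 0]]])

```text
time_s: 16.85
tool_pos: [0.5989, -0.2967, 0.1624]
tool_rot: [-90.1, -0.1, -0.5]
force: [-0.2, -0.2, -0.9]
grip_width: 0.072
```

```bash
python3 st.py;  python3 - <<'E'
from h import *
snap('wrist','w5.png'); snap('top','top5.png')
E
```

```text
16.85 [ 0.5989 -0.2967  0.1624] [-9.009e+01 -9.000e-02 -4.900e-01] q [ 59.   30.1 -48.7  83.5  22.9  76.5   8.3] F [-0.2 -0.2 -0.9] [-0.1  -0.08 -0.02] 0.072
0.3319448318984374 283.38798250796907
```

View pics/w5.png

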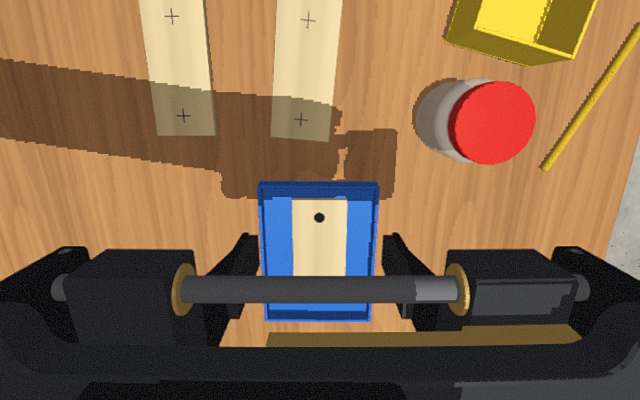

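View pics/top5.png

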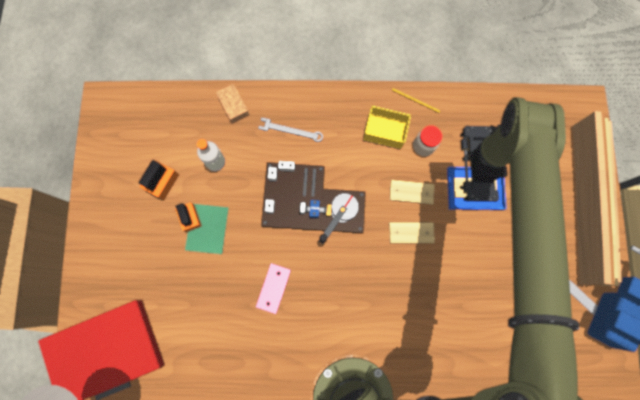

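>>> carry_out(targets=[[[-35, -30, 10], [0, 0, 0]], [[-35, -30, 10], [0, 0, 0]], [[0, 0, 10], [0, 0, 0]], [[0, 0, 0], [0, 0, 0]], [[0, 0, 0], [0, 0, 0]]])

```text
time_s: 17.45
tool_pos: [0.5285, -0.2683, 0.2198]
tool_rot: [-90.0, 0.0, -0.7]
force: [0.1, 0.1, -0.1]
grip_width: 0.072
```

```bash
python3 st.py;  python3 - <<'E'
from h import *
im=snap('wrist','w6.png')
for r in env.outline_of('wrist','blank1'):
    m=r['mask'].astype(np.uint8); c=max(cv2.findContours(m,0,2)[0],key=cv2.contourArea)
    b=cv2.boxPoints(cv2.minAreaRect(c)); w=atz('wrist',b,.009); w=w[:,:2]
    uvs=c.reshape(-1,2).astype(float); W=atz('wrist',uvs,.009)[:,:2].astype(np.float32)
    mr=cv2.minAreaRect(W*1000); print(round(r['p'],2),r['xy'],m.sum(),mr)
E
```

```text
17.45 [ 0.5285 -0.2683  0.2198] [-9.0e+01  1.0e-02 -7.2e-01] q [ 67.7  18.5 -53.   90.4  15.   78.6  12.5] F [ 0.1  0.1 -0.1] [-0.04 -0.06 -0.  ] 0.072
0.2945534034118664 271.25845451184745
0.9 [263.8, 97.2] 6048 ((462.6375427246094, -178.35707092285156), (129.17466735839844, 63.107566833496094), 89.19371032714844)
0.77 [366.1, 96.6] 5869 ((584.20849609375, -184.7969970703125), (128.82151794433594, 61.35090255737305), 84.38261413574219)
```

View pics/w6.png

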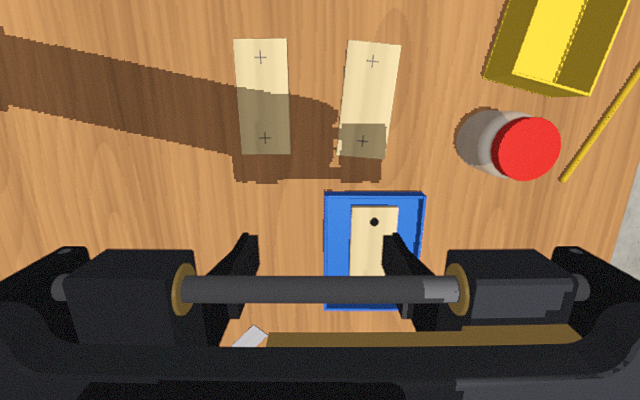

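```bash
python3 -c "
from h import *
plan(0.5842,-0.185,0.08,-5.6,4)"
```

```text
4 [[[13.7, 34.8, 20.9], [0, 1.22, 0]], [[13.2, 34.8, 21.2], [0, 1.22, 0]], [[12.8, 34.8, 21.5], [0, 1.22, 0]], [[12.3, 34.8, 21.8], [0, 1.22, 0]]]
```

>>> carry_out(targets=[[[13.7, 34.8, 20.9], [0, 1.22, 0]], [[13.2, 34.8, 21.2], [0, 1.22, 0]], [[12.8, 34.8, 21.5], [0, 1.22, 0]], [[12.3, 34.8, 21.8], [0, 1.22, 0]], [[0, 0, 0], [0, 0, 0]], [[0, 40, 0], [0, 0, 0]], [[0, 20, 0], [0, 0, 0]], [[0, 10, 0], [0, 0, 0]], [[0, 5, 0], [0, 0, 0]], [[0, 0, 0], [0, 0, 0]], [[0, 0, 0], [0, 0, 0]]], jaw=1)

```text
time_s: 18.65
tool_pos: [0.5852, -0.1848, 0.0074]
tool_rot: [-90.0, -0.1, -5.6]
force: [0.3, -1.0, -0.7]
grip_width: 0.0873
```

```bash
python3 st.py
```

```text
18.65 [ 0.5852 -0.1848  0.0074] [-90.03  -0.11  -5.57] q [ 51.7  33.1 -46.5  99.6  27.5  59.3 -10.2] F [ 0.3 -1.  -0.7] [ 0.01 -0.1   0.  ] 0.0873
0.22027629977360916 286.6607152218237
```

>>> carry_out(targets=[[[-1, 4, 0], [0, 0, 0]], [[0, 0, 0], [0, 0, 0]], [[0, 0, 0], [0, 0, 0]], [[0, 0, 0], [0, 0, 0]], [[0, 0, 0], [0, 0, 0]], [[0, 0, 0], [0, 0, 0]], [[0, 0, 0], [0, 0, 0]]], jaw=0)

```text
time_s: 19.35
tool_pos: [0.5834, -0.1844, 0.0024]
tool_rot: [-90.0, -0.0, -5.6]
force: [-0.1, 0.0, 1.8]
grip_width: 0.0602
```

```bash
python3 st.py
```

```text
19.35 [ 0.5834 -0.1844  0.0024] [-9.002e+01 -2.000e-02 -5.560e+00] q [ 51.6  33.3 -46.4  99.9  27.7  58.9 -10.4] F [-0.1  0.   1.8] [-0.05 -0.05  0.02] 0.0602
0.21935902465538445 286.2442577700809
```

```bash
python3 -c "
from h import *
plan(0.5757,0.1856,0.15,-93.75,11,start=(.5834,-.1844,.15,-5.6))"
```

```text
11 [[[-4.0, -0.0, 33.4], [0, 8.01, 0]], [[-8.6, -0.0, 32.5], [0, 8.01, 0]], [[-13.0, -0.0, 31.0], [0, 8.01, 0]], [[-17.2, -0.0, 28.9], [0, 8.01, 0]], [[-21.1, -0.0, 26.2], [0, 8.01, 0]], [[-24.5, -0.0, 23.0], [0, 8.01, 0]], [[-27.5, -0.0, 19.4], [0, 8.01, 0]], [[-29.9, -0.0, 15.3], [0, 8.01, 0]], [[-31.8, -0.0, 11.0], [0, 8.01, 0]], [[-33.0, -0.0, 6.5], [0, 8.01, 0]], [[-33.6, -0.0, 1.8], [0, 8.01, 0]]]
```

>>> carry_out(targets=[[[0, -10, 0], [0, 0, 0]], [[0, -30, 0], [0, 0, 0]], [[0, -40, 0], [0, 0, 0]], [[0, -40, 0], [0, 0, 0]], [[0, -30, 0], [0, 0, 0]]])

```text
time_s: 19.85
tool_pos: [0.5839, -0.184, 0.1553]
tool_rot: [-90.0, -0.1, -5.5]
force: [1.3, -0.6, -0.9]
grip_width: 0.0596
```

>>> carry_out(targets=[[[-4.0, 0, 33.4], [0, 8.01, 0]], [[-8.6, 0, 32.5], [0, 8.01, 0]], [[-13.0, 0, 31.0], [0, 8.01, 0]], [[-17.2, 0, 28.9], [0, 8.01, 0]], [[-21.1, 0, 26.2], [0, 8.01, 0]], [[-24.5, 0, 23.0], [0, 8.01, 0]], [[-27.5, 0, 19.4], [0, 8.01, 0]], [[-29.9, 0, 15.3], [0, 8.01, 0]], [[-31.8, 0, 11.0], [0, 8.01, 0]], [[-33.0, 0, 6.5], [0, 8.01, 0]], [[-33.6, 0, 1.8], [0, 8.01, 0]], [[0, 0, 0], [0, 0, 0]]])

```text
time_s: 21.05
tool_pos: [0.5732, 0.1931, 0.1532]
tool_rot: [-90.0, 0.2, -93.3]
force: [-0.2, 1.7, -0.4]
grip_width: 0.0599
```

```bash
python3 st.py;  python3 - <<'E'
from h import *
plan(0.5757,0.1856,0.03,-93.75)
snap('wrist','w7.png')
E
```

```text
21.05 [0.5732 0.1931 0.1532] [-90.01   0.25 -93.3 ] q [  15.3   20.9  -44.6   93.9   15.1   71.4 -125.5] F [-0.2  1.7 -0.4] [0.07 0.06 0.04] 0.0599
0.17454248653393953 72.94969751303684
3 [[[2.4, 41.1, 1.0], [0, 0.15, 0]], [[2.4, 41.1, 1.0], [0, 0.15, 0]], [[2.4, 41.1, 1.0], [0, 0.15, 0]]]
```

View pics/w7.png

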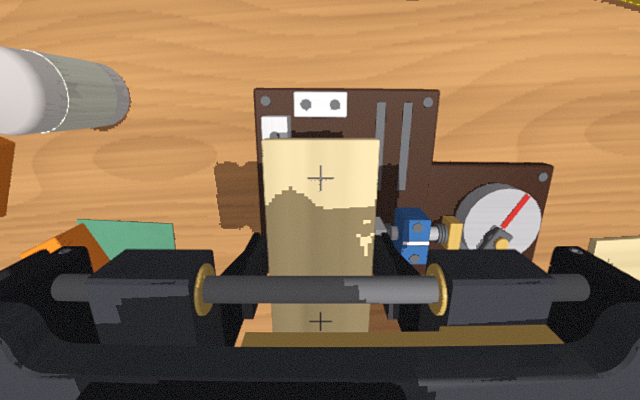

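>>> carry_out(targets=[[[0, 0, 0], [0, 0, 0]], [[0, 0, 0], [0, 0, 0]]])

```text
time_s: 21.3
tool_pos: [0.5756, 0.1837, 0.1521]
tool_rot: [-90.0, -0.1, -93.8]
force: [0.3, 0.3, -0.7]
grip_width: 0.0594
```

```bash
python3 st.py;  python3 - <<'E'
from jigfit import *
plan(0.5757,0.1856,0.03,-93.75)
q=(0.578,.1594,np.radians(-3.75)); R,t=jigT(q)
z=env.get_obs()['tool_pos'][2]+.0066
snap('wrist','w7b.png'); w=atz('wrist',[[263,140],[380,139],[320,178]],z)[:,:2]; print((w-env.get_obs()['tool_pos'][:2])@R*1000)
E
```

```text
21.3 [0.5756 0.1837 0.1521] [-9.000e+01 -6.000e-02 -9.376e+01] q [  15.8   20.9  -44.3   93.9   15.3   71.5 -125.3] F [ 0.3  0.3 -0.7] [0.05 0.01 0.04] 0.0594
0.1664033141727368 71.21771177324919
3 [[[-0.6, 40.7, 0.0], [0, -0.0, 0]], [[-0.6, 40.7, 0.0], [0, -0.0, 0]], [[-0.6, 40.7, 0.0], [0, -0.0, 0]]]
[[ 64.56229044  27.79448104]
 [ 65.03065192 -31.15327486]
 [ 44.88635631  -0.92248546]]
```

>>> carry_out(targets=[[[-1.5, 45, 0], [0, 0, 0]], [[0, 45, 0], [0, 0, 0]], [[0, 20, 0], [0, 0, 0]], [[0, 10, 0], [0, 0, 0]], [[0, 5, 0], [0, 0, 0]], [[0, 3, 0], [0, 0, 0]], [[0, 0, 0], [0, 0, 0]], [[0, 0, 0], [0, 0, 0]]])

```text
time_s: 22.15
tool_pos: [0.5762, 0.1873, 0.0254]
tool_rot: [-89.9, 0.0, -93.7]
force: [0.3, -0.6, -0.1]
grip_width: 0.0599
```

```bash
python3 st.py
```

```text
22.15 [0.5762 0.1873 0.0254] [-8.988e+01  3.000e-02 -9.368e+01] q [  12.6   28.7  -41.1  100.2   21.6   59.1 -129.9] F [ 0.3 -0.6 -0.1] [0.1  0.05 0.  ] 0.0599
0.1699577444483278 71.38957393282612
```

>>> carry_out(targets=[[[1, 3, 0], [0, 0, 0]], [[0, 1.5, 0], [0, 0, 0]], [[0, 0, 0], [0, 0, 0]]])

```text
time_s: 22.45
tool_pos: [0.5756, 0.1859, 0.0203]
tool_rot: [-90.0, -0.0, -93.7]
force: [-0.4, -1.3, 5.4]
grip_width: 0.0598
```

```bash
python3 st.py
```

```text
22.45 [0.5756 0.1859 0.0203] [-8.996e+01 -3.000e-02 -9.368e+01] q [  12.5   29.   -40.9  100.5   21.8   58.7 -130. ] F [-0.4 -1.3  5.4] [-0.13  0.25  0.05] 0.0598
0.16841903946837483 71.43325689309816
```

>>> carry_out(targets=[[[0, 0, 0], [0, 0, 0]], [[0, 0, 0], [0, 0, 0]], [[0, 0, 0], [0, 0, 0]], [[0, 0, 0], [0, 0, 0]]], jaw=0.85)

```text
time_s: 22.85
tool_pos: [0.5751, 0.186, 0.0194]
tool_rot: [-90.0, -0.0, -93.7]
force: [-0.2, -0.6, 0.2]
grip_width: 0.0732
```

>>> carry_out(targets=[[[0, -15, 0], [0, 0, 0]], [[0, -35, 0], [0, 0, 0]], [[0, -45, 0], [0, 0, 0]], [[0, -45, 0], [0, 0, 0]], [[0, 0, 0], [0, 0, 0]]])

```text
time_s: 23.35
tool_pos: [0.5792, 0.1885, 0.168]
tool_rot: [-89.3, 0.2, -93.6]
force: [0.7, 0.1, 0.2]
grip_width: 0.0741
```

```bash
python3 st.py;  python3 - <<'E'
from h import *
plan(0.462,-0.178,0.16,-0.8,11)
snap('wrist','w8.png')
E
```

```text
23.35 [0.5792 0.1885 0.168 ] [-89.29   0.23 -93.64] q [  16.    20.2  -44.9   92.9   15.    72.4 -125.2] F [0.7 0.1 0.2] [ 0.07  0.05 -0.03] 0.0741
0.17204664815406584 70.57875299465904
11 [[[33.9, 0.7, -8.5], [0, -8.44, 0]], [[32.3, 0.7, -13.4], [0, -8.44, 0]], [[30.0, 0.7, -18.0], [0, -8.44, 0]], [[27.0, 0.7, -22.2], [0, -8.44, 0]], [[23.5, 0.7, -25.9], [0, -8.44, 0]], [[19.4, 0.7, -29.1], [0, -8.44, 0]], [[14.9, 0.7, -31.6], [0, -8.44, 0]], [[10.1, 0.7, -33.5], [0, -8.44, 0]], [[5.1, 0.7, -34.6], [0, -8.44, 0]], [[-0.0, 0.7, -35.0], [0, -8.44, 0]], [[-5.2, 0.7, -34.6], [0, -8.44, 0]]]
```

View pics/w8.png

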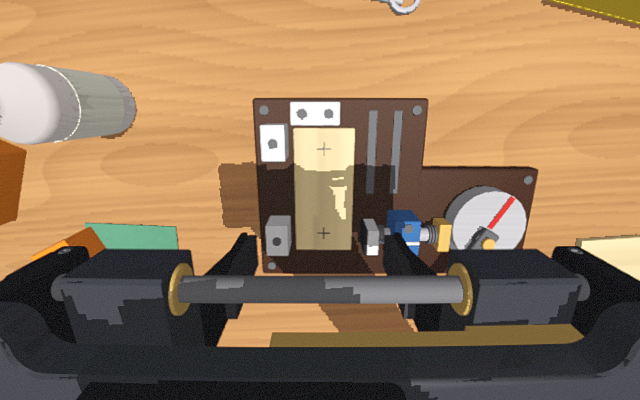

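>>> carry_out(targets=[[[33.9, 0.7, -8.5], [0, -8.44, 0]], [[32.3, 0.7, -13.4], [0, -8.44, 0]], [[30.0, 0.7, -18.0], [0, -8.44, 0]], [[27.0, 0.7, -22.2], [0, -8.44, 0]], [[23.5, 0.7, -25.9], [0, -8.44, 0]], [[19.4, 0.7, -29.1], [0, -8.44, 0]], [[14.9, 0.7, -31.6], [0, -8.44, 0]], [[10.1, 0.7, -33.5], [0, -8.44, 0]], [[5.1, 0.7, -34.6], [0, -8.44, 0]], [[0, 0.7, -35.0], [0, -8.44, 0]], [[-5.2, 0.7, -34.6], [0, -8.44, 0]], [[0, 0, 0], [0, 0, 0]]], jaw=1)

```text
time_s: 24.6
tool_pos: [0.4534, -0.1749, 0.1512]
tool_rot: [-90.1, 0.2, -3.4]
force: [0.8, -0.6, 0.1]
grip_width: 0.087
```

>>> carry_out(targets=[[[0, 40, 0], [0, 0, 0]], [[0, 0, 0], [0, 0, 0]]])

```text
time_s: 24.8
tool_pos: [0.4528, -0.168, 0.1083]
tool_rot: [-89.8, 0.4, -3.2]
force: [-1.2, 0.2, -1.2]
grip_width: 0.087
```

```bash
python3 st.py;  python3 - <<'E'
from h import *
plan(0.462,-0.178,0.03,-0.8,2)
E
```

```text
24.8 [ 0.4528 -0.168   0.1083] [-89.78   0.44  -3.2 ] q [ 59.5   6.8 -44.1 112.6   5.2  63.1  10. ] F [-1.2  0.2 -1.2] [ 0.03 -0.   -0.01] 0.087
0.2062166019929904 250.3783403867214
2 [[[4.9, 39.1, -4.7], [0, -1.2, 0]], [[4.8, 39.1, -4.8], [0, -1.2, 0]]]
```

>>> carry_out(targets=[[[9.7, 30, -9.5], [0, -2.4, 0]], [[0, 0, 0], [0, 0, 0]], [[0, 40, 0], [0, 0, 0]], [[0, 18, 0], [0, 0, 0]], [[0, 7, 0], [0, 0, 0]], [[0, 4, 0], [0, 0, 0]], [[0, 0, 0], [0, 0, 0]], [[0, 0, 0], [0, 0, 0]]])

```text
time_s: 25.6
tool_pos: [0.4665, -0.18, 0.0145]
tool_rot: [-90.1, -0.1, -0.8]
force: [0.1, -0.4, 0.9]
grip_width: 0.0872
```

```bash
python3 st.py
```

```text
25.6 [ 0.4665 -0.18    0.0145] [-90.07  -0.1   -0.75] q [ 56.1  17.  -42.  115.4  14.4  52.5   5.8] F [ 0.1 -0.4  0.9] [ 0.   -0.03  0.01] 0.0872
0.21354965533425393 254.92296392485738
```

>>> carry_out(targets=[[[-4, 5, 1.6], [0, 0, 0]], [[0, 4, 0], [0, 0, 0]], [[0, 0, 0], [0, 0, 0]], [[0, 0, 0], [0, 0, 0]]])

```text
time_s: 26.0
tool_pos: [0.4614, -0.1781, 0.0041]
tool_rot: [-90.0, 0.0, -0.8]
force: [-0.3, 0.4, 0.3]
grip_width: 0.0867
```

```bash
python3 st.py
```

```text
26.0 [ 0.4614 -0.1781  0.0041] [-9.0e+01  1.0e-02 -7.5e-01] q [ 55.9  17.5 -41.7 116.4  14.9  51.3   5.3] F [-0.3  0.4  0.3] [-0.02 -0.12  0.02] 0.0867
0.2130933576008483 253.47486896940222
```

Close, lift, and plan to the jig.

>>> carry_out(targets=[[[0, 1, 0], [0, 0, 0]], [[0, 0, 0], [0, 0, 0]], [[0, 0, 0], [0, 0, 0]], [[0, 0, 0], [0, 0, 0]], [[0, 0, 0], [0, 0, 0]], [[0, 0, 0], [0, 0, 0]]], jaw=0)

```text
time_s: 26.6
tool_pos: [0.4616, -0.1781, 0.0032]
tool_rot: [-90.0, -0.0, -0.8]
force: [0.2, -1.0, -0.5]
grip_width: 0.06
```

```bash
python3 st.py; python3 -c "
from h import *
plan(0.5757,0.1856,0.16,-93.75,12,start=(.4614,-.1781,.16,-.8))"
```

```text
26.6 [ 0.4616 -0.1781  0.0032] [-9.001e+01 -1.000e-02 -7.500e-01] q [ 55.8  17.6 -41.7 116.4  15.   51.2   5.2] F [ 0.2 -1.  -0.5] [ 0.01 -0.1  -0.04] 0.06
0.21307619092877794 253.52810527647512
12 [[[9.1, -0.0, 30.4], [0, 7.75, 0]], [[4.9, -0.0, 31.4], [0, 7.75, 0]], [[0.6, -0.0, 31.8], [0, 7.75, 0]], [[-3.6, -0.0, 31.6], [0, 7.75, 0]], [[-7.9, -0.0, 30.8], [0, 7.75, 0]], [[-11.9, -0.0, 29.4], [0, 7.75, 0]], [[-15.8, -0.0, 27.6], [0, 7.75, 0]], [[-19.4, -0.0, 25.2], [0, 7.75, 0]], [[-22.6, -0.0, 22.3], [0, 7.75, 0]], [[-25.4, -0.0, 19.1], [0, 7.75, 0]], [[-27.7, -0.0, 15.5], [0, 7.75, 0]], [[-29.6, -0.0, 11.6], [0, 7.75, 0]]]
```

>>> carry_out(targets=[[[0, -10, 0], [0, 0, 0]], [[0, -30, 0], [0, 0, 0]], [[0, -40, 0], [0, 0, 0]], [[0, -40, 0], [0, 0, 0]], [[0, -37, 0], [0, 0, 0]], [[0, 0, 0], [0, 0, 0]]])

```text
time_s: 27.2
tool_pos: [0.465, -0.1791, 0.166]
tool_rot: [-90.3, -0.5, -0.7]
force: [-0.5, -0.9, -0.6]
grip_width: 0.0595
```

>>> carry_out(targets=[[[9.1, 0, 30.4], [0, 7.75, 0]], [[4.9, 0, 31.4], [0, 7.75, 0]], [[0.6, 0, 31.8], [0, 7.75, 0]], [[-3.6, 0, 31.6], [0, 7.75, 0]], [[-7.9, 0, 30.8], [0, 7.75, 0]], [[-11.9, 0, 29.4], [0, 7.75, 0]], [[-15.8, 0, 27.6], [0, 7.75, 0]], [[-19.4, 0, 25.2], [0, 7.75, 0]], [[-22.6, 0, 22.3], [0, 7.75, 0]], [[-25.4, 0, 19.1], [0, 7.75, 0]], [[-27.7, 0, 15.5], [0, 7.75, 0]], [[-29.6, 0, 11.6], [0, 7.75, 0]]])

```text
time_s: 28.4
tool_pos: [0.5755, 0.1868, 0.1596]
tool_rot: [-90.1, -0.0, -94.1]
force: [1.3, -0.5, -0.5]
grip_width: 0.0593
```

>>> carry_out(targets=[[[0, 0, 0], [0, 0, 0]], [[0, 0, 0], [0, 0, 0]]])

```text
time_s: 28.6
tool_pos: [0.5748, 0.1867, 0.1596]
tool_rot: [-90.1, -0.0, -93.5]
force: [-0.6, 0.4, -1.0]
grip_width: 0.0595
```

```bash
python3 st.py; python3 - <<'E'
from jigfit import *
plan(0.5757,0.1856,0.05,-93.75,3)
im=snap('wrist','w9.png')
E
```

```text
28.6 [0.5748 0.1867 0.1596] [-9.008e+01 -2.000e-02 -9.354e+01] q [  17.4   21.2  -46.8   93.3   16.    72.6 -125.9] F [-0.6  0.4 -1. ] [-0.01  0.01 -0.02] 0.0595
0.168955652266676 71.77276165710659
3 [[[0.3, 36.5, 0.3], [0, 0.07, 0]], [[0.3, 36.5, 0.3], [0, 0.07, 0]], [[0.3, 36.5, 0.3], [0, 0.07, 0]]]
```

View pics/w9.png

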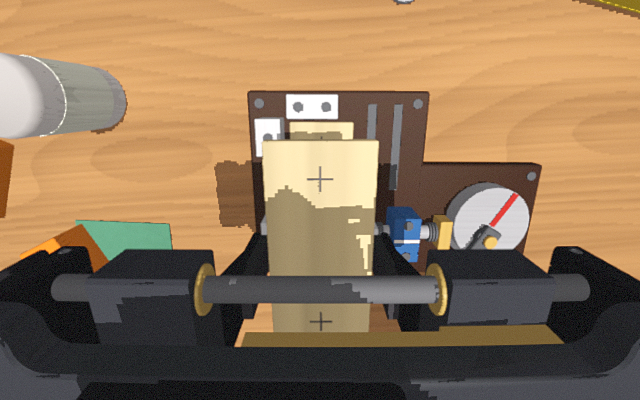

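>>> carry_out(targets=[[[1, 45, 1], [0, 0, 0]], [[0, 45, 0], [0, 0, 0]], [[0, 18, 0], [0, 0, 0]], [[0, 8, 0], [0, 0, 0]], [[0, 5, 0], [0, 0, 0]], [[0, 0, 0], [0, 0, 0]], [[0, 0, 0], [0, 0, 0]], [[0, 0, 0], [0, 0, 0]]])

```text
time_s: 29.45
tool_pos: [0.5776, 0.1851, 0.0406]
tool_rot: [-89.9, 0.0, -93.7]
force: [-0.3, -0.1, -0.6]
grip_width: 0.0598
```

```bash
python3 st.py
```

```text
29.45 [0.5776 0.1851 0.0406] [-8.986e+01  3.000e-02 -9.375e+01] q [  14.7   28.3  -43.5   99.6   22.    60.9 -130.1] F [-0.3 -0.1 -0.6] [ 0.02 -0.    0.01] 0.0598
0.1683073638234537 70.72636590799841
```

>>> carry_out(targets=[[[0, 4, -1.5], [0, 0, 0]], [[0, 3, 0], [0, 0, 0]], [[0, 2, 0], [0, 0, 0]], [[0, 0, 0], [0, 0, 0]], [[0, 0, 0], [0, 0, 0]]])

```text
time_s: 29.95
tool_pos: [0.575, 0.1848, 0.0302]
tool_rot: [-90.0, -0.0, -93.7]
force: [-2.5, -1.0, 1.8]
grip_width: 0.0595
```

```bash
python3 st.py
```

```text
29.95 [0.575  0.1848 0.0302] [-9.001e+01 -2.000e-02 -9.375e+01] q [  14.4   28.8  -43.2  100.2   22.4   60.  -130.5] F [-2.5 -1.   1.8] [-0.05  0.22  0.03] 0.0595
0.16719138134832376 71.53632187707738
```

>>> carry_out(targets=[[[0, 0, 0], [0, 0, 0]], [[0, 0, 0], [0, 0, 0]], [[0, 0, 0], [0, 0, 0]], [[0, 0, 0], [0, 0, 0]]], jaw=0.85)

```text
time_s: 30.35
tool_pos: [0.5751, 0.1848, 0.03]
tool_rot: [-90.0, -0.0, -93.7]
force: [-0.4, -0.1, 0.5]
grip_width: 0.0731
```

>>> carry_out(targets=[[[0, -15, 0], [0, 0, 0]], [[0, -40, 0], [0, 0, 0]], [[0, -45, 0], [0, 0, 0]], [[0, -45, 0], [0, 0, 0]], [[-20, -40, -20], [0, -8, 0]], [[-20, 0, -20], [0, -8, 0]], [[0, 0, 0], [0, 0, 0]]])

```text
time_s: 31.05
tool_pos: [0.5323, 0.2297, 0.2184]
tool_rot: [-89.8, 0.1, -77.2]
force: [-1.1, -0.4, -0.1]
grip_width: 0.074
```

```bash
python3 st.py; python3 - <<'E'
from h import *
snap('wrist','w10.png')
im=snap('top','top10.png'); cv2.imwrite('pics/top10z.png',cv2.resize(im[140:270,120:330,::-1],None,fx=3.8,fy=3.8,interpolation=cv2.INTER_CUBIC))
E
```

```text
31.05 [0.5323 0.2297 0.2184] [-8.980e+01  8.000e-02 -7.719e+01] q [  18.5   16.3  -52.7   92.6   13.2   77.5 -113.1] F [-1.1 -0.4 -0.1] [ 0.07  0.02 -0.04] 0.074
0.20379027860740656 87.10811065417025
```

View pics/w10.png

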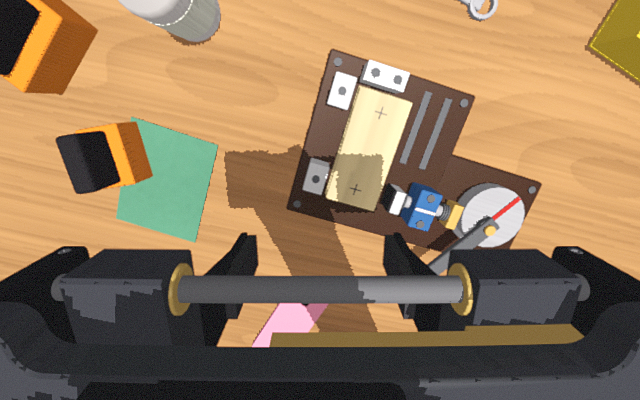

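View pics/top10z.png

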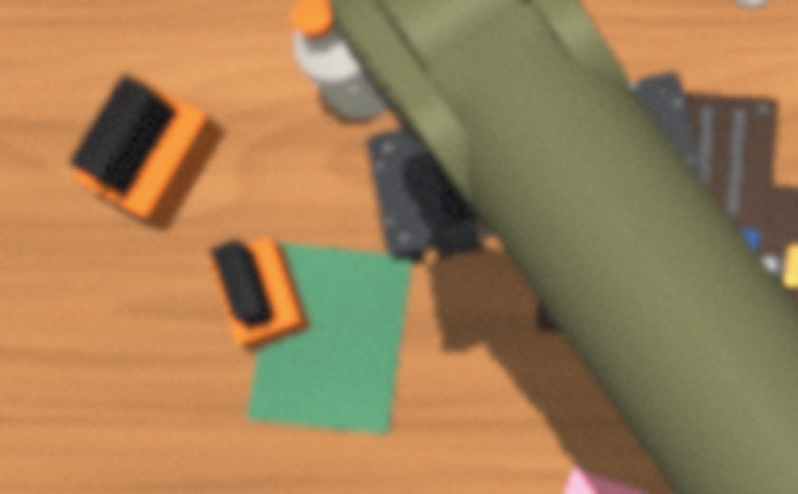

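```bash
python3 - <<'E'
from h import *
print(atz('wrist',[[76,163],[105,160]],0.09)); plan(0.43,0.43,0.22,-70)
E
```

```text
[[0.51266087 0.4626774  0.09      ]
 [0.52171333 0.43397807 0.09      ]]
6 [[[-37.1, -0.6, -9.8], [0, -1.29, 0]], [[-37.3, -0.6, -9.0], [0, -1.29, 0]], [[-37.5, -0.6, -8.1], [0, -1.29, 0]], [[-37.7, -0.6, -7.3], [0, -1.29, 0]], [[-37.8, -0.6, -6.4], [0, -1.29, 0]], [[-38.0, -0.6, -5.6], [0, -1.29, 0]]]
```

>>> carry_out(targets=[[[-37.1, 0, -9.8], [0, -1.29, 0]], [[-37.3, 0, -9.0], [0, -1.29, 0]], [[-37.5, 0, -8.1], [0, -1.29, 0]], [[-37.7, 0, -7.3], [0, -1.29, 0]], [[-37.8, 0, -6.4], [0, -1.29, 0]], [[-38.0, 0, -5.6], [0, -1.29, 0]], [[0, 0, 0], [0, 0, 0]], [[0, 0, 0], [0, 0, 0]]])

```text
time_s: 31.95
tool_pos: [0.4303, 0.4295, 0.2145]
tool_rot: [-90.1, -0.0, -70.0]
force: [0.2, -0.2, -0.2]
grip_width: 0.0738
```

```bash
python3 st.py; python3 - <<'E'
from h import *
im=snap('wrist','w11.png'); cv2.imwrite('pics/w11z.png',cv2.resize(im[0:250,220:480,::-1],None,fx=2.4,fy=2.4,interpolation=cv2.INTER_CUBIC))
E
```

```text
31.95 [0.4303 0.4295 0.2145] [-9.006e+01 -4.000e-02 -7.000e+01] q [  -2.9   22.4  -56.7   88.5   18.9   79.4 -131.2] F [ 0.2 -0.2 -0.2] [-0.01 -0.02  0.03] 0.0738
0.4135756043910621 102.8040633910455
```

View pics/w11.png

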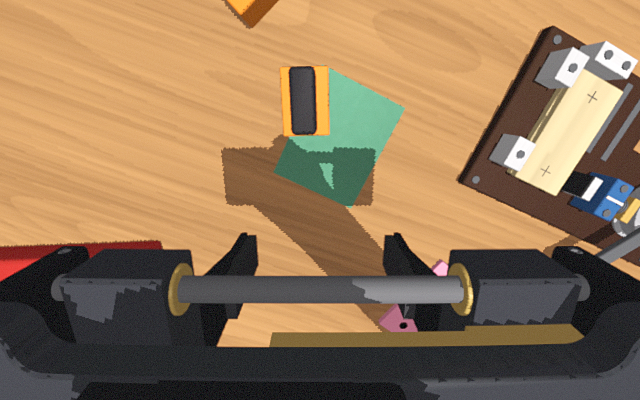

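View pics/w11z.png

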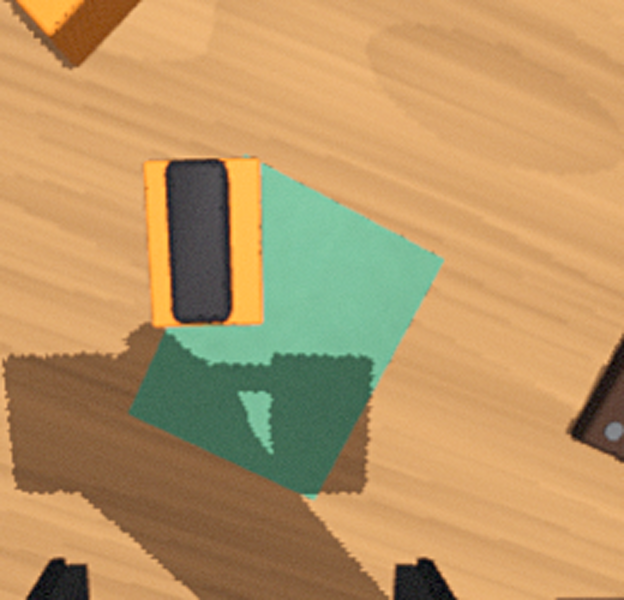

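```bash
python3 - <<'E'
from jigfit import *
S=lambda p:np.array(p,float)/2.4+[220,0]-.3
# block: image up ~ +tool z(block +x); image right = tool x = block -y
h=[(165,162),(229,160),(231,322),(173,324)]; H=[(30,12,90),(30,-12,90),(-30,-12,90),(-30,12,90)]
f=[(143,161),(261,156),(263,325),(153,327)]; F=[(35,25,44),(35,-25,44),(-35,-25,44),(-35,25,44)]
for a,A in ((h,H),(f,F),(h+f,H+F)):
    q,r=fitjig('wrist',S(a),np.array(A),(0.51,0.46,0.35)); print('block',q,np.degrees(q[2]),np.round(r,1).tolist())
m=[(443,262),(312,497),(129,411)]; w=atz('wrist',S(m),.002); print(w, np.hypot(*(w[0]-w[1])[:2]),np.hypot(*(w[1]-w[2])[:2]))
# mat 140(x) x110(y): long = (0)-(1)? 
c=(w[0]+w[2])/2; print('centre',c)
d=(w[0]-w[1])[:2]; print(np.degrees(np.arctan2(d[1],d[0])))
d=(w[2]-w[1])[:2]; print(np.degrees(np.arctan2(d[1],d[0])))
E
```

```text
block [0.50547706 0.4703049  0.36511322] 20.919446553269847 [[-0.5, -1.2], [0.3, -0.9], [1.0, 1.3], [-0.8, 1.0]]
block [0.5058106  0.47049072 0.37244438] 21.3394912915299 [[-0.2, -0.4], [0.1, 0.2], [0.4, -0.1], [-0.3, 0.3]]
block [0.50561983 0.47038205 0.36936689] 21.16316366165833 [[-0.7, -1.3], [0.2, -1.2], [1.1, 1.1], [-0.7, 0.9], [-0.0, -0.3], [0.2, 0.5], [0.4, 0.2], [-0.4, 0.5]]
[[0.53787618 0.35951509 0.002     ]
 [0.40208976 0.37561697 0.002     ]
 [0.41373764 0.48261891 0.002     ]] 0.13673778670228176 0.10763405172242717
centre [0.47580691 0.421067   0.002     ]
-6.762689737477505
83.78743300153738
```

```bash
python3 - <<'E'
from jigfit import *
plan(0.5057,0.4704,0.12,-68.8)
S=np.array([(412,260),(388,433),(248,415)],float)/3.8+[120,140]-.37
w=atz('top',S,.002);print((w[0]+w[2])/2,w)
E
```

```text
3 [[[-4.8, 31.5, 28.0], [0, -0.45, 0]], [[-4.6, 31.5, 28.1], [0, -0.45, 0]], [[-4.4, 31.5, 28.1], [0, -0.45, 0]]]
[0.47205176 0.42157238 0.002     ] [[0.53267393 0.36064673 0.002     ]
 [0.39813605 0.37393008 0.002     ]
 [0.41142958 0.48249803 0.002     ]]
```

>>> carry_out(targets=[[[-4.8, 31, 28], [0, -0.45, 0]], [[-4.6, 31, 28], [0, -0.45, 0]], [[-4.4, 31, 28], [0, -0.45, 0]], [[0, 0, 0], [0, 0, 0]], [[0, 40, 0], [0, 0, 0]], [[0, 20, 0], [0, 0, 0]], [[0, 5, 0], [0, 0, 0]], [[0, 0, 0], [0, 0, 0]], [[0, 0, 0], [0, 0, 0]]])

```text
time_s: 32.9
tool_pos: [0.5053, 0.472, 0.0591]
tool_rot: [-89.9, 0.0, -68.7]
force: [-0.1, 0.8, 0.1]
grip_width: 0.0738
```

```bash
python3 st.py
```

```text
32.9 [0.5053 0.472  0.0591] [-8.986e+01  3.000e-02 -6.873e+01] q [ -11.2   39.1  -49.2   85.5   30.7   69.4 -133.6] F [-0.1  0.8  0.1] [0.02 0.04 0.03] 0.0738
0.44606193749003975 92.14227564210304
```

>>> carry_out(targets=[[[0.8, 6, 0], [0, 0, 0]], [[0, 0, 0], [0, 0, 0]], [[0, 0, 0], [0, 0, 0]], [[0, 0, 0], [0, 0, 0]], [[0, 0, 0], [0, 0, 0]], [[0, 0, 0], [0, 0, 0]], [[0, 0, 0], [0, 0, 0]], [[0, 0, 0], [0, 0, 0]], [[0, 0, 0], [0, 0, 0]], [[0, 0, 0], [0, 0, 0]]], jaw=0, squeeze=35)

```text
time_s: 33.9
tool_pos: [0.5043, 0.4713, 0.0511]
tool_rot: [-90.0, 0.0, -68.7]
force: [-0.5, 0.5, -0.5]
grip_width: 0.0241
```

```bash
python3 st.py
```

```text
33.9 [0.5043 0.4713 0.0511] [-9.000e+01  1.000e-02 -6.865e+01] q [ -11.3   39.5  -48.9   85.9   31.    68.8 -133.7] F [-0.5  0.5 -0.5] [0.13 0.09 0.  ] 0.0241
0.44542364523775946 92.27906255985448
```

```bash
cat >> jigfit.py <<'E'
J=(0.578,0.1594,np.radians(-3.75))
def injig(p): R,t=jigT(J); return (np.array(p)[:2]-t)@R*1000
E
python3 - <<'E'
from jigfit import *
w=toW(J,[20,-40,0])[0]; print(w); plan(w[0],w[1],.19,-68.65,9,start=(.5043,.4713,.19,-68.65))
E
```

```text
[0.59534105 0.11817758 0.        ]
9 [[[40.2, -0.0, -4.9], [0, -0.0, 0]], [[40.2, -0.0, -4.9], [0, -0.0, 0]], [[40.2, -0.0, -4.9], [0, -0.0, 0]], [[40.2, -0.0, -4.9], [0, -0.0, 0]], [[40.2, -0.0, -4.9], [0, -0.0, 0]], [[40.2, -0.0, -4.9], [0, -0.0, 0]], [[40.2, -0.0, -4.9], [0, -0.0, 0]], [[40.2, -0.0, -4.9], [0, -0.0, 0]], [[40.2, -0.0, -4.9], [0, -0.0, 0]]]
```

>>> carry_out(targets=[[[0, -10, 0], [0, 0, 0]], [[0, -30, 0], [0, 0, 0]], [[0, -45, 0], [0, 0, 0]], [[0, -45, 0], [0, 0, 0]], [[0, -10, 0], [0, 0, 0]], [[0, 0, 0], [0, 0, 0]]])

```text
time_s: 34.5
tool_pos: [0.505, 0.4721, 0.1941]
tool_rot: [-89.8, 0.1, -68.7]
force: [-1.0, -0.6, -1.7]
grip_width: 0.024
```

>>> carry_out(targets=[[[40.2, 0, -4.9], [0, 0, 0]], [[40.2, 0, -4.9], [0, 0, 0]], [[40.2, 0, -4.9], [0, 0, 0]], [[40.2, 0, -4.9], [0, 0, 0]], [[40.2, 0, -4.9], [0, 0, 0]], [[40.2, 0, -4.9], [0, 0, 0]], [[40.2, 0, -4.9], [0, 0, 0]], [[40.2, 0, -4.9], [0, 0, 0]], [[40.2, 0, -4.9], [0, 0, 0]], [[0, 0, 0], [0, 0, 0]]])

```text
time_s: 35.5
tool_pos: [0.5962, 0.1079, 0.1881]
tool_rot: [-90.3, -0.2, -69.3]
force: [0.1, -0.7, -2.2]
grip_width: 0.0235
```

>>> carry_out(targets=[[[0, 0, 0], [0, 8.4, 0]], [[0, 0, 0], [0, 8.4, 0]], [[0, 0, 0], [0, 8.3, 0]], [[0, 0, 0], [0, 0, 0]], [[0, 0, 0], [0, 0, 0]]])

```text
time_s: 36.0
tool_pos: [0.5942, 0.1178, 0.1898]
tool_rot: [-90.1, -0.0, -93.6]
force: [-0.4, 0.2, -2.2]
grip_width: 0.0234
```

```bash
python3 st.py; python3 - <<'E'
from jigfit import *
o=env.get_obs(); print(injig(o['tool_pos'])); snap('wrist','w12.png'); snap('side','s12.png')
E
```

```text
36.0 [0.5942 0.1178 0.1898] [-9.013e+01 -4.000e-02 -9.356e+01] q [  25.2   20.4  -48.3   90.9   15.6   75.8 -118.7] F [-0.4  0.2 -2.2] [0.   0.03 0.04] 0.0234
0.11664933236861647 51.77433599378302
[ 18.86166837 -40.41555962]
```

View pics/w12.png

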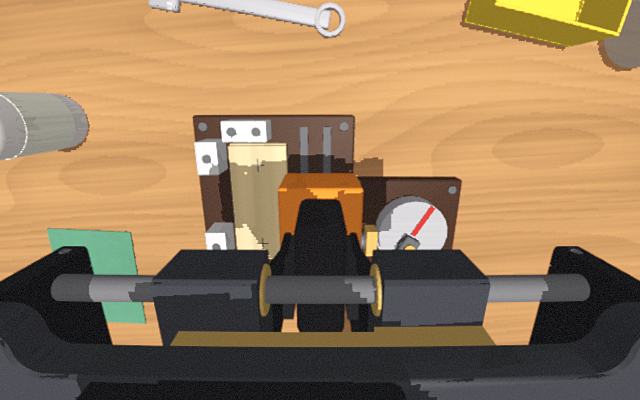

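View pics/s12.png

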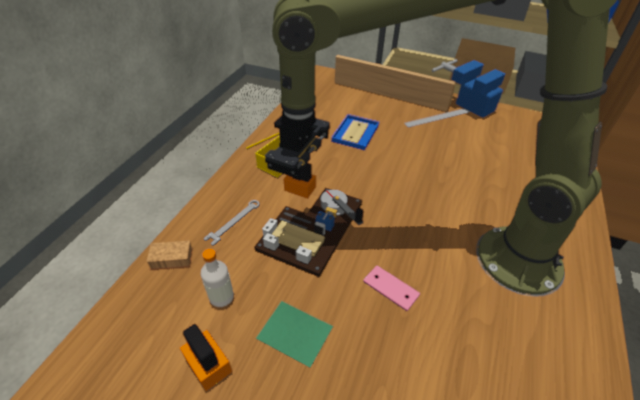

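```bash
python3 - <<'E'
from jigfit import *
T=tcp()
# tool coords: x=-blocky, y=down, z=blockx
for n,P in (('top',[(-25,7,35),(25,7,35)]),('bot',[(-25,49,35),(25,49,35)])):
    X=(T[:3,:3]@(np.array(P,float)/1000).T).T+T[:3,3]; print(n,proj('wrist',X))
E
```

```text
top [[274.93635588 189.32463039]
 [361.97310627 189.34101967]]
bot [[283.38866357 173.52197932]
 [354.19972105 173.53184282]]
```

>>> carry_out(targets=[[[0, 40, 0], [0, 0.2, 0]], [[0, 40, 0], [0, 0, 0]], [[0, 20, 0], [0, 0, 0]], [[0, 10, 0], [0, 0, 0]], [[0, 5, 0], [0, 0, 0]], [[0, 0, 0], [0, 0, 0]], [[0, 0, 0], [0, 0, 0]]])

```text
time_s: 36.8
tool_pos: [0.596, 0.1184, 0.0775]
tool_rot: [-89.9, 0.0, -93.9]
force: [-0.0, -0.5, -1.6]
grip_width: 0.0239
```

```bash
cat >> st.py <<'E'
from jigfit import *
R,t=jigT(J); print('jig',np.round(injig(o['tool_pos']),1),'Fjig',np.round(o['force'][:2]@R,1), 'yaw rel',round(o['tool_rot'][2]+93.75,2))
E
python3 st.py
```

```text
36.8 [0.596  0.1184 0.0775] [-8.988e+01  3.000e-02 -9.394e+01] q [  22.9   26.3  -45.7   97.7   20.6   64.6 -122.7] F [-0.  -0.5 -1.6] [0.08 0.02 0.01] 0.0239
0.11826579012732111 51.259428631455854
jig [ 20.7 -39.7] Fjig [ 0.  -0.5] yaw rel -0.19
```

>>> carry_out(targets=[[[0, 4, -1], [0, -0.1, 0]], [[0, 3, 0], [0, 0, 0]], [[-3, 0, 0], [0, 0, 0]], [[-3, 0, 0], [0, 0, 0]], [[-2, 0, 0], [0, 0, 0]], [[-2, 0, 0], [0, 0, 0]], [[0, 0, 0], [0, 0, 0]], [[0, 0, 0], [0, 0, 0]]])

```text
time_s: 37.6
tool_pos: [0.5947, 0.1282, 0.0692]
tool_rot: [-90.0, -0.0, -93.8]
force: [-0.5, -0.6, -1.6]
grip_width: 0.0236
```

```bash
python3 st.py
```

```text
37.6 [0.5947 0.1282 0.0692] [-9.000e+01 -1.000e-02 -9.385e+01] q [  21.7   27.1  -45.5   97.9   21.2   64.  -123.9] F [-0.5 -0.6 -1.6] [ 0.03 -0.   -0.03] 0.0236
0.1252479494612165 54.51147031628119
jig [ 18.7 -30.1] Fjig [-0.5 -0.6] yaw rel -0.1
```

>>> carry_out(targets=[[[-1, 0, 0], [0, 0, 0]], [[-1, 0, 0], [0, 0, 0]], [[-1, 0, 0], [0, 0, 0]], [[-1, 0, 0], [0, 0, 0]], [[-1, 0, 0], [0, 0, 0]], [[0, 0, 0], [0, 0, 0]]])

```text
time_s: 38.2
tool_pos: [0.595, 0.1334, 0.0691]
tool_rot: [-90.0, 0.0, -93.8]
force: [1.2, -0.8, -1.5]
grip_width: 0.0238
```

```bash
python3 st.py
```

```text
38.2 [0.595  0.1334 0.0691] [-9.000e+01  1.000e-02 -9.384e+01] q [  21.2   27.2  -45.5   97.7   21.3   64.1 -124.4] F [ 1.2 -0.8 -1.5] [-0.03  0.03 -0.01] 0.0238
0.12966507064967137 55.75707732847597
jig [ 18.6 -24.8] Fjig [ 1.3 -0.7] yaw rel -0.09
```

>>> carry_out(targets=[[[-0.7, 0, 0], [0, 0, 0]], [[-0.7, 0, 0], [0, 0, 0]], [[0, 0, 0], [0, 0, 0]]])

```text
time_s: 38.5
tool_pos: [0.5951, 0.1346, 0.0691]
tool_rot: [-90.0, 0.0, -93.8]
force: [0.5, 0.1, -1.8]
grip_width: 0.0234
```

```bash
python3 st.py
```

```text
38.5 [0.5951 0.1346 0.0691] [-90.     0.   -93.85] q [  21.1   27.3  -45.5   97.6   21.3   64.1 -124.6] F [ 0.5  0.1 -1.8] [-0.04  0.03 -0.07] 0.0234
0.13080585053992622 56.004445324439885
jig [ 18.7 -23.6] Fjig [0.4 0.1] yaw rel -0.1
```

>>> carry_out(targets=[[[-0.7, 0, 0], [0, 0, 0]], [[-0.7, 0, 0], [0, 0, 0]], [[0, 0, 0], [0, 0, 0]]])

```text
time_s: 38.8
tool_pos: [0.5953, 0.1355, 0.0692]
tool_rot: [-90.0, -0.0, -93.9]
force: [-0.4, -1.4, -1.2]
grip_width: 0.0238
```

```bash
python3 st.py; python3 - <<'E'
from h import *
snap('wrist','w13.png')
E
```

```text
38.8 [0.5953 0.1355 0.0692] [-8.999e+01 -4.000e-02 -9.386e+01] q [  20.9   27.3  -45.5   97.6   21.4   64.2 -124.7] F [-0.4 -1.4 -1.2] [-0.36  0.    0.04] 0.0238
0.13161070959072393 56.15087792411581
jig [ 18.8 -22.7] Fjig [-0.3 -1.4] yaw rel -0.11
```

View pics/w13.png

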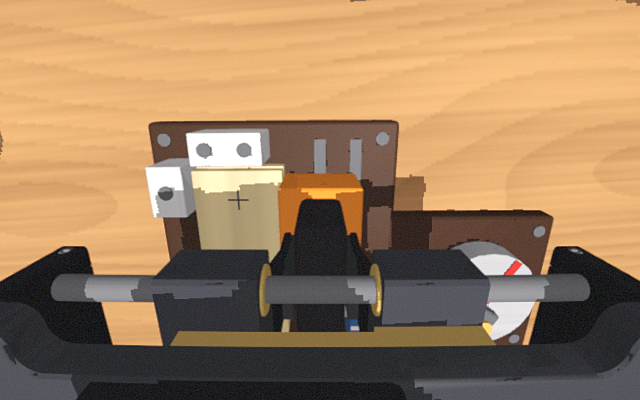

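>>> carry_out(targets=[[[-0.7, 0, 0], [0, 0, 0]], [[-0.7, 0, 0], [0, 0, 0]], [[0, 0, 0], [0, 0, 0]]])

```text
time_s: 39.15
tool_pos: [0.5954, 0.1357, 0.0691]
tool_rot: [-90.0, -0.1, -93.9]
force: [-0.5, -5.1, 1.4]
grip_width: 0.0238
```

```bash
python3 st.py
```

```text
39.15 [0.5954 0.1357 0.0691] [-90.01  -0.14 -93.9 ] q [  20.8   27.4  -45.4   97.5   21.5   64.2 -124.9] F [-0.5 -5.1  1.4] [-1.34  0.2   0.1 ] 0.0238
0.13180798149587547 56.16705479010198
jig [ 18.9 -22.5] Fjig [-0.2 -5.2] yaw rel -0.15
```

>>> carry_out(targets=[[[-1, 0, 0], [0, 0, 0]], [[-1, 0, 0], [0, 0, 0]], [[0, 0, 0], [0, 0, 0]]])

```text
time_s: 39.45
tool_pos: [0.5954, 0.1358, 0.0689]
tool_rot: [-90.0, -0.3, -93.9]
force: [-1.7, -7.9, 1.7]
grip_width: 0.0239
```

```bash
python3 st.py
```

```text
39.45 [0.5954 0.1358 0.0689] [-90.05  -0.3  -93.94] q [  20.6   27.4  -45.4   97.4   21.6   64.4 -125.1] F [-1.7 -7.9  1.7] [-2.08  0.41  0.18] 0.0239
0.1319565470878806 56.19141369737691
jig [ 18.9 -22.4] Fjig [-1.1 -8. ] yaw rel -0.19
```

>>> carry_out(targets=[[[4, 0, 0], [0, 0, 0]], [[8, 0, 0], [0, 0, 0]], [[0, -25, 0], [0, 0, 0]], [[0, -40, 0], [0, 0, 0]], [[-14, -5, -33], [0, 0, 0]], [[-16, 0, -34], [0, 0, 0]], [[-16, 0, -34], [0, 0, 0]], [[-16, 0, -34], [0, 0, 0]], [[0, 0, 0], [0, 0, 0]], [[0, 0, 0], [0, 0, 0]]])

```text
time_s: 40.45
tool_pos: [0.4638, 0.1992, 0.1395]
tool_rot: [-89.9, -0.0, -93.7]
force: [-0.2, -0.1, -2.1]
grip_width: 0.0235
```

```bash
python3 st.py; python3 - <<'E'
from h import *
snap('wrist','w14.png')
E
```

```text
40.45 [0.4638 0.1992 0.1395] [-8.990e+01 -1.000e-02 -9.372e+01] q [  24.5    9.   -54.1  108.1    8.    66.7 -126.2] F [-0.2 -0.1 -2.1] [ 0.02 -0.04 -0.02] 0.0235
0.18252307463089065 108.60884807010773
jig [-116.6   32.2] Fjig [-0.2 -0.1] yaw rel 0.03
```

View pics/w14.png

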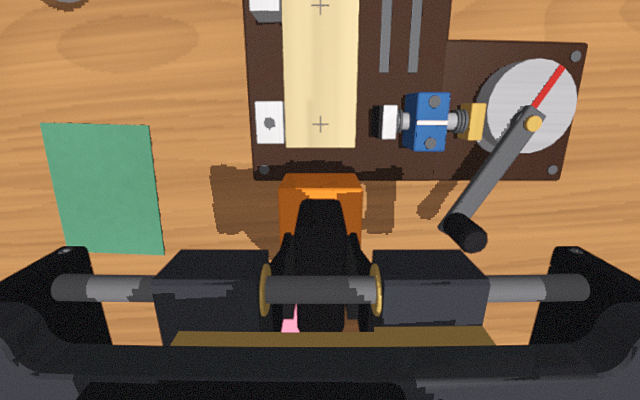

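>>> carry_out(targets=[[[2, 40, 0], [0, 0, 0]], [[0, 20, 0], [0, 0, 0]], [[0, 7, 0], [0, 0, 0]], [[0, 2, 0], [0, 0, 0]], [[0, 0, 4], [0, 0, 0]], [[0, 0, 3], [0, 0, 0]], [[0, 0, 2], [0, 0, 0]], [[0, 0, 0], [0, 0, 0]], [[0, 0, 0], [0, 0, 0]]])

```text
time_s: 41.4
tool_pos: [0.4732, 0.1957, 0.0705]
tool_rot: [-90.0, 0.0, -93.9]
force: [0.0, -0.7, -1.4]
grip_width: 0.0239
```

```bash
python3 st.py
```

```text
41.4 [0.4732 0.1957 0.0705] [-89.97   0.   -93.86] q [  21.4   15.8  -52.   111.1   14.4   59.8 -130.7] F [ 0.  -0.7 -1.4] [ 0.04  0.06 -0.  ] 0.0239
0.17639175739290158 106.064794782118
jig [-107.    29.4] Fjig [ 0.1 -0.7] yaw rel -0.11
```

>>> carry_out(targets=[[[0, 1, 1], [0, 0, 0]], [[0, 0, 1], [0, 0, 0]], [[0, 0, 1], [0, 0, 0]], [[0, 0, 1], [0, 0, 0]], [[0, 0, 1], [0, 0, 0]], [[0, 0, 1], [0, 0, 0]], [[0, 0, 0], [0, 0, 0]]])

```text
time_s: 42.1
tool_pos: [0.4791, 0.1952, 0.0691]
tool_rot: [-90.0, 0.0, -93.9]
force: [0.1, -0.5, -1.2]
grip_width: 0.0236
```

```bash
python3 st.py
```

```text
42.1 [0.4791 0.1952 0.0691] [-89.99   0.   -93.86] q [  21.1   16.7  -51.6  110.5   15.1   59.9 -130.9] F [ 0.1 -0.5 -1.2] [-0.02  0.02  0.01] 0.0236
0.17435371539983058 104.22950977426727
jig [-101.    29.3] Fjig [ 0.2 -0.4] yaw rel -0.11
```

>>> carry_out(targets=[[[0, 0, 0.7], [0, 0, 0]], [[0, 0, 0.7], [0, 0, 0]], [[0, 0, 0], [0, 0, 0]]])

```text
time_s: 42.4
tool_pos: [0.4795, 0.1952, 0.0689]
tool_rot: [-90.1, -0.0, -93.8]
force: [-2.8, -0.6, -0.4]
grip_width: 0.0239
```

```bash
python3 st.py
```

```text
42.4 [0.4795 0.1952 0.0689] [-9.010e+01 -3.000e-02 -9.385e+01] q [  21.    16.8  -51.6  110.3   15.1   60.  -130.9] F [-2.8 -0.6 -0.4] [-0.04  0.88 -0.02] 0.0239
0.17425986141554206 104.12941043077636
jig [-100.7   29.3] Fjig [-2.8 -0.8] yaw rel -0.1
```

>>> carry_out(targets=[[[0, 0, 1], [0, 0, 0]], [[0, 0, 1], [0, 0, 0]], [[0, 0, 0.7], [0, 0, 0]], [[0, 0, 0], [0, 0, 0]]])

```text
time_s: 42.8
tool_pos: [0.4798, 0.1953, 0.0684]
tool_rot: [-90.4, -0.1, -93.8]
force: [-8.3, -0.2, 3.0]
grip_width: 0.0234
```

```bash
python3 st.py;  python3 - <<'E'
from h import *
snap('wrist','w15.png')
E
```

```text
42.8 [0.4798 0.1953 0.0684] [-9.036e+01 -9.000e-02 -9.381e+01] q [  20.9   17.1  -51.5  110.1   15.3   60.3 -130.9] F [-8.3 -0.2  3. ] [ 0.08  2.1  -0.05] 0.0234
0.17425890666778163 104.02153786086068
jig [-100.4   29.4] Fjig [-8.2 -0.8] yaw rel -0.06
```

View pics/w15.png

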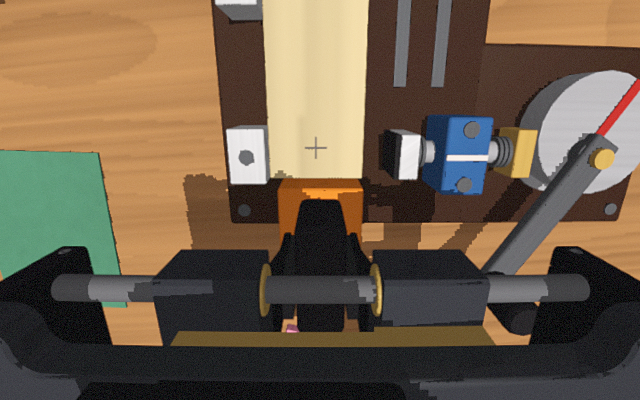

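>>> carry_out(targets=[[[0, 0, -4], [0, 0, 0]], [[0, 0, -8], [0, 0, 0]], [[0, -25, 0], [0, 0, 0]], [[0, -40, 0], [0, 0, 0]], [[15, 0, 33], [0, 0, 0]], [[17, 0, 33], [0, 0, 0]], [[17, 0, 33], [0, 0, 0]], [[17, 0, 33], [0, 0, 0]], [[0, 0, 0], [0, 0, 0]], [[0, 0, 0], [0, 0, 0]]])

```text
time_s: 43.85
tool_pos: [0.5989, 0.1203, 0.1339]
tool_rot: [-90.0, 0.0, -94.0]
force: [-0.4, 0.6, -2.1]
grip_width: 0.0238
```

```bash
python3 st.py;  python3 - <<'E'
from h import *
snap('wrist','w16.png')
E
```

```text
43.85 [0.5989 0.1203 0.1339] [-8.999e+01  5.000e-02 -9.398e+01] q [  24.3   23.8  -47.8   94.    18.4   70.4 -121.3] F [-0.4  0.6 -2.1] [ 0.05  0.1  -0.  ] 0.0238
0.12156875272264216 50.7383497624643
jig [ 23.4 -37.6] Fjig [-0.4  0.6] yaw rel -0.23
```

View pics/w16.png

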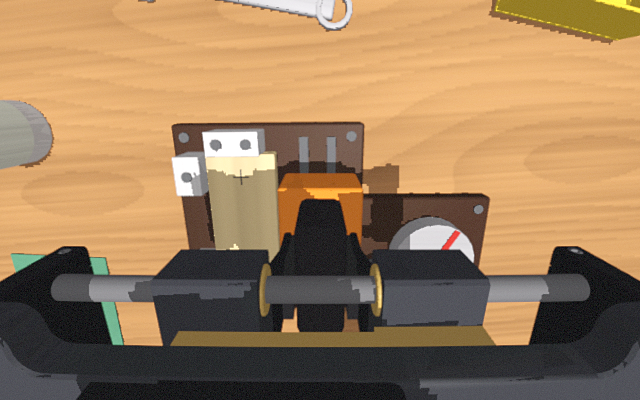

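>>> carry_out(targets=[[[0, 35, -2], [0, -0.15, 0]], [[0, 20, 0], [0, 0, 0]], [[0, 8, 0], [0, 0, 0]], [[0, 0, 0], [0, 0, 0]], [[-4, 0, 0], [0, 0, 0]], [[-4, 0, 0], [0, 0, 0]], [[-3, 0, 0], [0, 0, 0]], [[-1, 0, 0], [0, 0, 0]], [[-1, 0, 0], [0, 0, 0]], [[0, 0, 0], [0, 0, 0]]])

```text
time_s: 44.9
tool_pos: [0.5972, 0.1342, 0.0712]
tool_rot: [-90.0, -0.0, -93.7]
force: [-1.0, -0.2, -2.0]
grip_width: 0.0235
```

```bash
python3 st.py
```

```text
44.9 [0.5972 0.1342 0.0712] [-89.99  -0.   -93.7 ] q [  21.6   27.6  -46.2   97.2   21.8   64.5 -124.6] F [-1.  -0.2 -2. ] [ 0.09 -0.02 -0.02] 0.0235
0.13165241481884107 55.15493037846425
jig [ 20.8 -23.8] Fjig [-1.  -0.2] yaw rel 0.05
```

>>> carry_out(targets=[[[-1, 0, 0], [0, 0, 0]], [[-1, 0, 0], [0, 0, 0]], [[0, 0, 0], [0, 0, 0]]])

```text
time_s: 45.2
tool_pos: [0.5973, 0.1355, 0.0711]
tool_rot: [-90.0, -0.1, -93.7]
force: [-0.7, -1.4, -1.6]
grip_width: 0.0238
```

```bash
python3 st.py
```

```text
45.2 [0.5973 0.1355 0.0711] [-9.001e+01 -6.000e-02 -9.372e+01] q [  21.4   27.7  -46.2   97.2   21.8   64.6 -124.8] F [-0.7 -1.4 -1.6] [-0.34  0.03  0.06] 0.0238
0.1327085105858166 55.41332980932867
jig [ 20.9 -22.6] Fjig [-0.6 -1.4] yaw rel 0.03
```

>>> carry_out(targets=[[[-1, 0, 0], [0, 0, 0]], [[-1, 0, 0], [0, 0, 0]], [[0, 0, 0], [0, 0, 0]]])

```text
time_s: 45.5
tool_pos: [0.5974, 0.1357, 0.071]
tool_rot: [-90.0, -0.2, -93.8]
force: [-1.9, -6.5, 0.8]
grip_width: 0.0237
```

```bash
python3 st.py; python3 - <<'E'
from jigfit import *
snap('wrist','w17.png'); print(proj('wrist',toW(J,[[0,0,0]])))
plan(0.476,0.421,0.19,-72,9,start=(0.596,0.125,0.19,-93.7))
# mat from w14 pose
E
```

```text
45.5 [0.5974 0.1357 0.071 ] [-90.04  -0.22 -93.77] q [  21.2   27.8  -46.1   97.1   22.    64.7 -125. ] F [-1.9 -6.5  0.8] [-1.37  0.24  0.11] 0.0237
0.1329139722050465 55.4456111669342
jig [ 20.9 -22.4] Fjig [-1.4 -6.6] yaw rel -0.02
[[291.68021901 233.86641475]]
9 [[[-32.0, -0.0, -15.4], [0, -2.41, 0]], [[-32.6, -0.0, -14.1], [0, -2.41, 0]], [[-33.1, -0.0, -12.7], [0, -2.41, 0]], [[-33.6, -0.0, -11.3], [0, -2.41, 0]], [[-34.1, -0.0, -9.9], [0, -2.41, 0]], [[-34.5, -0.0, -8.4], [0, -2.41, 0]], [[-34.8, -0.0, -7.0], [0, -2.41, 0]], [[-35.1, -0.0, -5.5], [0, -2.41, 0]], [[-35.3, -0.0, -4.0], [0, -2.41, 0]]]
```

View pics/w17.png

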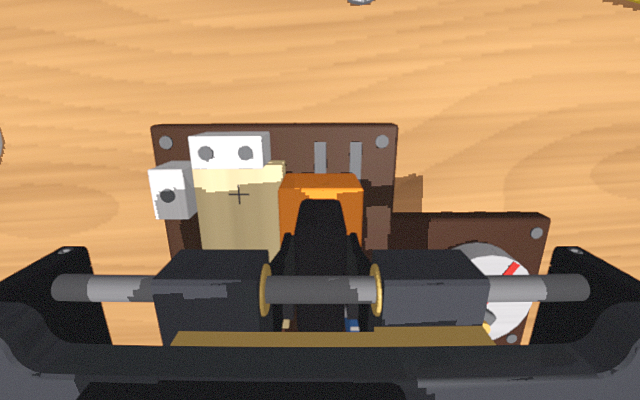

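>>> carry_out(targets=[[[4, 0, 0], [0, 0, 0]], [[8, 0, 0], [0, 0, 0]], [[0, -30, 0], [0, 0, 0]], [[0, -45, 0], [0, 0, 0]], [[0, -45, 0], [0, 0, 0]], [[0, 0, 0], [0, 0, 0]]])

```text
time_s: 46.15
tool_pos: [0.6004, 0.1284, 0.1983]
tool_rot: [-89.3, 0.2, -93.7]
force: [0.8, 1.6, -1.4]
grip_width: 0.0237
```

>>> carry_out(targets=[[[-32.0, 0, -15.4], [0, -2.41, 0]], [[-32.6, 0, -14.1], [0, -2.41, 0]], [[-33.1, 0, -12.7], [0, -2.41, 0]], [[-33.6, 0, -11.3], [0, -2.41, 0]], [[-34.1, 0, -9.9], [0, -2.41, 0]], [[-34.5, 0, -8.4], [0, -2.41, 0]], [[-34.8, 0, -7.0], [0, -2.41, 0]], [[-35.1, 0, -5.5], [0, -2.41, 0]], [[-35.3, 0, -4.0], [0, -2.41, 0]], [[0, 0, 0], [0, 0, 0]], [[0, 0, 0], [0, 0, 0]]])

```text
time_s: 47.25
tool_pos: [0.4753, 0.4233, 0.1904]
tool_rot: [-90.1, 0.0, -71.9]
force: [1.4, -0.4, -2.1]
grip_width: 0.0241
```

```bash
python3 st.py; python3 - <<'E'
from h import *
snap('wrist','w18.png'); snap('top','top18.png')
plan(0.476,0.421,.1,-72,2)
E
```

```text
47.25 [0.4753 0.4233 0.1904] [-9.006e+01  3.000e-02 -7.185e+01] q [  -2.2   27.5  -56.3   86.2   23.1   78.7 -132. ] F [ 1.4 -0.4 -2.1] [-0.   -0.06 -0.03] 0.0241
0.3998771386799594 96.71330286493398
jig [-119.8  256.7] Fjig [ 1.4 -0.3] yaw rel 21.9
2 [[[-0.2, 45.2, -0.6], [0, -0.05, 0]], [[-0.2, 45.2, -0.6], [0, -0.05, 0]]]
```

View pics/w18.png

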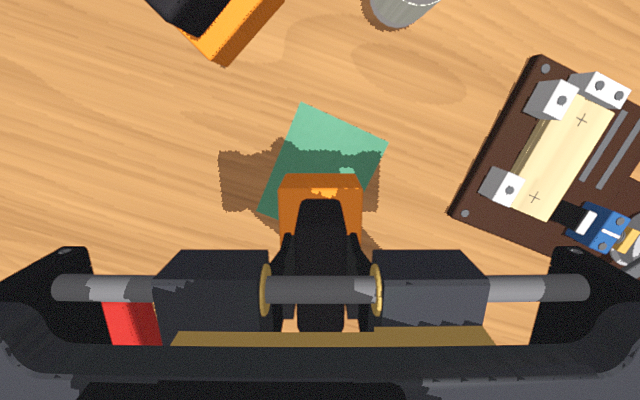

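```bash
python3 - <<'E'
from jigfit import *
w=atz('wrist',[[302,102],[387,146]],.002); print(w)
a=np.radians(-6.5); R=np.array([[np.cos(a),-np.sin(a)],[np.sin(a),np.cos(a)]])
for p,m in zip(w,[(70,55),(70,-55)]): print(p[:2]-R@np.array(m)/1000)
E
```

```text
[[0.5515437  0.46485068 0.002     ]
 [0.53542575 0.35831225 0.002     ]]
[0.47576749 0.41812845]
[0.4721019  0.42088292]
```

>>> carry_out(targets=[[[1.5, 45, 0], [0, 0, 0]], [[0, 45, 0], [0, 0, 0]], [[0, 25, 0], [0, 0, 0]], [[0, 10, 0], [0, 0, 0]], [[0, 5, 0], [0, 0, 0]], [[0, 0, 0], [0, 0, 0]], [[0, 0, 0], [0, 0, 0]]])

```text
time_s: 48.05
tool_pos: [0.478, 0.4216, 0.0629]
tool_rot: [-89.9, 0.1, -72.0]
force: [1.2, 0.3, -2.1]
grip_width: 0.024
```

```bash
python3 st.py
```

```text
48.05 [0.478  0.4216 0.0629] [-8.985e+01  6.000e-02 -7.205e+01] q [  -4.4   33.8  -52.4   93.8   28.7   66.7 -135.8] F [ 1.2  0.3 -2.1] [-0.06  0.02  0.  ] 0.024
0.3978236750498535 96.34468433753534
jig [-116.9  255.1] Fjig [1.1 0.4] yaw rel 21.7
```

>>> carry_out(targets=[[[0, 5, -2], [0, 0, 0]], [[0, 4, 0], [0, 0, 0]], [[0, 1.5, 0], [0, 0, 0]], [[0, 0, 0], [0, 0, 0]], [[0, 0, 0], [0, 0, 0]]])

```text
time_s: 48.55
tool_pos: [0.4751, 0.4203, 0.0511]
tool_rot: [-90.0, -0.0, -72.0]
force: [-1.0, -0.6, 2.2]
grip_width: 0.0238
```

```bash
python3 st.py
```

```text
48.55 [0.4751 0.4203 0.0511] [-9.000e+01 -2.000e-02 -7.202e+01] q [  -4.6   34.3  -52.    94.6   29.2   65.7 -136.2] F [-1.  -0.6  2.2] [-0.34  0.28 -0.08] 0.0238
0.39684701439381415 96.78729340760084
jig [-119.7  253.6] Fjig [-1.  -0.6] yaw rel 21.73
```

Touching down on the mat. Release and lift, then look.

>>> carry_out(targets=[[[0, 0, 0], [0, 0, 0]], [[0, 0, 0], [0, 0, 0]], [[0, 0, 0], [0, 0, 0]], [[0, 0, 0], [0, 0, 0]], [[0, 0, 0], [0, 0, 0]]], jaw=0.7)

```text
time_s: 49.05
tool_pos: [0.4751, 0.4202, 0.0505]
tool_rot: [-90.0, -0.0, -72.0]
force: [-1.0, -0.3, 0.4]
grip_width: 0.0555
```

>>> carry_out(targets=[[[0, -20, 0], [0, 0, 0]], [[0, -40, 0], [0, 0, 0]], [[0, -40, 0], [0, 0, 0]], [[0, -40, 0], [0, 0, 0]], [[0, -20, -40], [0, 0, 0]], [[10, 0, -30], [0, 0, 0]], [[0, 0, 0], [0, 0, 0]], [[0, 0, 0], [0, 0, 0]]])

```text
time_s: 49.85
tool_pos: [0.4121, 0.3886, 0.2109]
tool_rot: [-89.9, -0.1, -72.0]
force: [0.6, 0.1, -0.3]
grip_width: 0.0611
```

```bash
python3 st.py; python3 - <<'E'
from h import *
im=snap('wrist','w19.png'); cv2.imwrite('pics/w19z.png',cv2.resize(im[30:250,200:480,::-1],None,fx=2.6,fy=2.6,interpolation=cv2.INTER_CUBIC))
E
```

```text
49.85 [0.4121 0.3886 0.2109] [-8.990e+01 -8.000e-02 -7.204e+01] q [   5.6   17.3  -61.1   94.7   15.7   77.2 -130. ] F [ 0.6  0.1 -0.3] [0.   0.03 0.02] 0.0611
0.37867757465362784 106.87675465783849
jig [-180.6  217.8] Fjig [0.6 0.1] yaw rel 21.71
```

View pics/w19z.png

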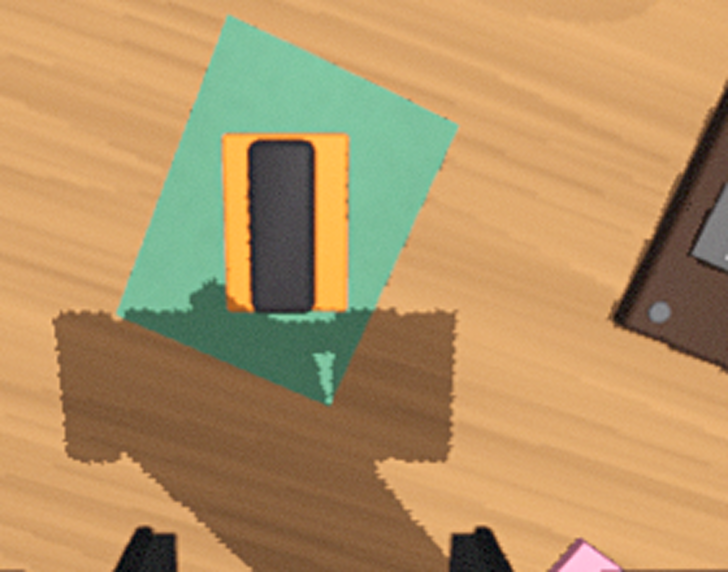

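```bash
python3 - <<'E'
from jigfit import *
S=lambda p:np.array(p,float)/2.6+[200,30]-.3
w=atz('wrist',S([(228,15),(459,124),(330,404),(119,317)]),.002); print(w.mean(0),(w[0]+w[2])/2,(w[1]+w[3])/2)
f=[(222,133),(349,134),(349,312),(227,311)]; F=[(35,25,44),(35,-25,44),(-35,-25,44),(-35,25,44)]
q,r=fitjig('wrist',S(f),np.array(F),(0.47,0.42,0.3)); print('block',q,np.degrees(q[2]),np.round(r,1).tolist())
plan(0.4392,0.083,0.21,-120)
E
```

```text
[0.47501632 0.42222305 0.002     ] [0.47527589 0.42256817 0.002     ] [0.47475675 0.42187793 0.002     ]
block [0.4761886  0.41933057 0.31319321] 17.944649280426805 [[-0.1, -0.1], [0.4, -0.5], [-0.4, 0.1], [0.1, 0.6]]
7 [[[42.7, 0.1, -9.8], [0, 6.85, 0]], [[43.6, 0.1, -4.7], [0, 6.85, 0]], [[43.8, 0.1, 0.6], [0, 6.85, 0]], [[43.5, 0.1, 5.8], [0, 6.85, 0]], [[42.5, 0.1, 10.9], [0, 6.85, 0]], [[40.9, 0.1, 15.9], [0, 6.85, 0]], [[38.7, 0.1, 20.7], [0, 6.85, 0]]]
```

>>> carry_out(targets=[[[42, 0, -10], [0, 0, 0]], [[42, 0, -10], [0, 0, 0]], [[42, 0, -10], [0, 0, 0]], [[42, 0, -10], [0, 0, 0]], [[42, 0, -10], [0, 0, 0]], [[42, 0, -10], [0, 0, 0]], [[42, 0, -10], [0, 0, 0]], [[0, 0, 0], [0, 0, 0]]])

```text
time_s: 50.7
tool_pos: [0.4372, 0.0809, 0.2106]
tool_rot: [-90.0, -0.1, -72.6]
force: [0.8, -1.4, -0.2]
grip_width: 0.061
```

```bash
python3 st.py; python3 - <<'E'
from h import *
plan(0.4392,0.083,0.21,-119)
E
```

```text
50.7 [0.4372 0.0809 0.2106] [-9.003e+01 -8.000e-02 -7.262e+01] q [ 38.6  -7.1 -48.2 110.1  -5.4  74.7 -80.6] F [ 0.8 -1.4 -0.2] [0.06 0.05 0.  ] 0.061
0.10094961797537504 147.17775831673478
jig [-135.4  -87.5] Fjig [ 0.8 -1.4] yaw rel 21.13
6 [[[-0.2, 0.1, 0.4], [0, 7.73, 0]], [[-0.3, 0.1, 0.4], [0, 7.73, 0]], [[-0.3, 0.1, 0.4], [0, 7.73, 0]], [[-0.4, 0.1, 0.3], [0, 7.73, 0]], [[-0.4, 0.1, 0.2], [0, 7.73, 0]], [[-0.4, 0.1, 0.2], [0, 7.73, 0]]]
```

>>> carry_out(targets=[[[-0.3, 0, 0.3], [0, 8.25, 0]], [[-0.3, 0, 0.3], [0, 8.25, 0]], [[-0.3, 0, 0.3], [0, 8.25, 0]], [[-0.3, 0, 0.3], [0, 8.25, 0]], [[-0.3, 0, 0.3], [0, 8.25, 0]], [[-0.3, 0, 0.3], [0, 8.15, 0]], [[0, 0, 0], [0, 0, 0]], [[0, 0, 0], [0, 0, 0]]])

```text
time_s: 51.5
tool_pos: [0.4381, 0.09, 0.2107]
tool_rot: [-90.0, 0.0, -121.2]
force: [-0.4, -0.1, -0.2]
grip_width: 0.0607
```

```bash
python3 st.py; python3 - <<'E'
from h import *
im=snap('wrist','w20.png'); cv2.imwrite('pics/w20z.png',cv2.resize(im[0:240,170:440,::-1],None,fx=2.5,fy=2.5,interpolation=cv2.INTER_CUBIC))
plan(0.4393,0.0835,0.065,-122)
E
```

```text
51.5 [0.4381 0.09   0.2107] [-9.0040e+01  5.0000e-02 -1.2119e+02] q [  43.2   -7.2  -53.3  109.7   -6.1   74.7 -129.5] F [-0.4 -0.1 -0.2] [0.07 0.03 0.04] 0.0607
0.10539203719540924 142.77316879963576
jig [-135.1  -78.4] Fjig [-0.3 -0.2] yaw rel -27.44
4 [[[1.2, 36.4, 1.1], [0, 0.2, 0]], [[1.2, 36.4, 1.1], [0, 0.2, 0]], [[1.2, 36.4, 1.1], [0, 0.2, 0]], [[1.2, 36.4, 1.1], [0, 0.2, 0]]]
```

View pics/w20.png

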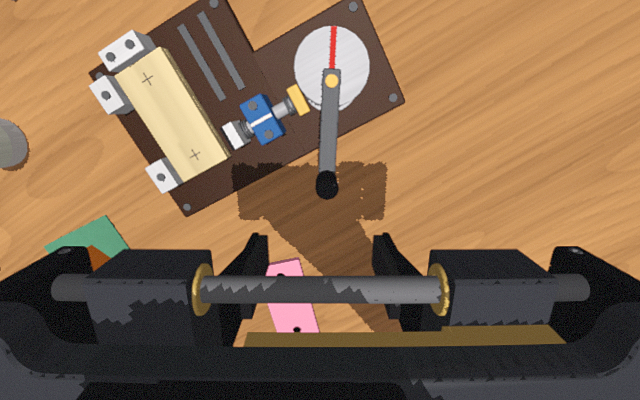

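View pics/w20z.png

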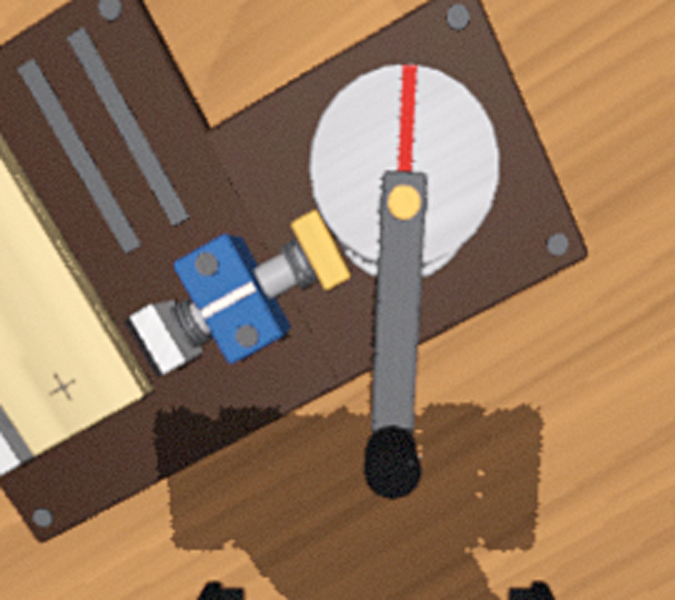

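>>> carry_out(targets=[[[2.4, 30, 2.2], [0, 0.4, 0]], [[2.4, 30, 2.2], [0, 0.4, 0]], [[0, 0, 0], [0, 0, 0]], [[0, 0, 0], [0, 0, 0]]])

```text
time_s: 51.95
tool_pos: [0.4388, 0.0835, 0.151]
tool_rot: [-90.1, 0.0, -122.1]
force: [0.1, 0.1, 1.2]
grip_width: 0.0609
```

```bash
python3 st.py; python3 - <<'E'
from h import *
plan(0.4393,0.0825,0.065,-122,3)
E
```

```text
51.95 [0.4388 0.0835 0.151 ] [-9.0060e+01  2.0000e-02 -1.2212e+02] q [  43.2   -3.   -55.1  114.4   -2.7   67.4 -132.9] F [0.1 0.1 1.2] [ 0.08  0.01 -0.02] 0.0609
0.10098936161449563 145.43535368370246
jig [-133.9  -84.8] Fjig [0.1 0.1] yaw rel -28.37
3 [[[0.2, 28.7, 0.3], [0, -0.04, 0]], [[0.2, 28.7, 0.3], [0, -0.04, 0]], [[0.2, 28.7, 0.3], [0, -0.04, 0]]]
```

>>> carry_out(targets=[[[0.2, 35, 0.3], [0, 0, 0]], [[0.2, 30, 0.3], [0, 0, 0]], [[0.2, 17, 0.3], [0, 0, 0]], [[0, 0, 0], [0, 0, 0]], [[0, 0, 0], [0, 0, 0]]])

```text
time_s: 52.45
tool_pos: [0.4406, 0.0825, 0.0702]
tool_rot: [-89.9, 0.1, -122.2]
force: [-0.5, 0.8, -0.0]
grip_width: 0.0608
```

>>> carry_out(targets=[[[0, 0, 0], [0, 0, 0]], [[0, 0, 0], [0, 0, 0]], [[0, 0, 0], [0, 0, 0]], [[0, 0, 0], [0, 0, 0]], [[0, 0, 0], [0, 0, 0]], [[0, 0, 0], [0, 0, 0]], [[0, 0, 0], [0, 0, 0]], [[0, 0, 0], [0, 0, 0]]], jaw=0, squeeze=25)

```text
time_s: 53.25
tool_pos: [0.4392, 0.0819, 0.0687]
tool_rot: [-90.0, -0.0, -122.2]
force: [-0.3, -1.8, 1.8]
grip_width: 0.0223
```

```bash
python3 st.py
```

```text
53.25 [0.4392 0.0819 0.0687] [-9.0010e+01 -3.0000e-02 -1.2222e+02] q [  41.2    6.   -56.5  119.4    5.9   57.4 -140.6] F [-0.3 -1.8  1.8] [-0.13  0.2  -0.04] 0.0223
0.09980763082864043 146.05799167066263
jig [-133.4  -86.4] Fjig [-0.1 -1.8] yaw rel -28.47
```

>>> carry_out(targets=[[[8.71, 0, 0.38], [0, -5, 0]], [[8.71, 0, 0.38], [0, -5, 0]], [[8.71, 0, 0.38], [0, -5, 0]], [[8.71, 0, 0.38], [0, -5, 0]], [[8.71, 0, 0.38], [0, -5, 0]], [[8.71, 0, 0.38], [0, -5, 0]], [[8.71, 0, 0.38], [0, -5, 0]], [[8.71, 0, 0.38], [0, -5, 0]]])

```text
time_s: 54.05
tool_pos: [0.4233, 0.0161, 0.0686]
tool_rot: [-90.2, 0.1, -82.0]
force: [-5.2, 2.2, 6.6]
grip_width: 0.0224
```

```bash
python3 st.py
```

```text
54.05 [0.4233 0.0161 0.0686] [-9.020e+01  8.000e-02 -8.199e+01] q [ 49.7   1.5 -55.  122.2   1.3  57.2 -88.1] F [-5.2  2.2  6.6] [ 0.48  1.13 -0.03] 0.0224
0.09923814415371672 185.86144297183793
jig [-145.  -153.1] Fjig [-5.3  1.8] yaw rel 11.76
```

>>> carry_out(targets=[[[8.71, 0, 0.38], [0, -5, 0]], [[8.71, 0, 0.38], [0, -5, 0]], [[8.71, 0, 0.38], [0, -5, 0]], [[8.71, 0, 0.38], [0, -5, 0]], [[8.71, 0, 0.38], [0, -5, 0]], [[8.71, 0, 0.38], [0, -5, 0]], [[8.71, 0, 0.38], [0, -5, 0]], [[8.71, 0, 0.38], [0, -5, 0]]])

```text
time_s: 54.85
tool_pos: [0.4544, -0.0455, 0.0686]
tool_rot: [-90.3, 0.2, -42.0]
force: [-9.0, 0.8, 9.7]
grip_width: 0.0223
```

```bash
python3 st.py
```

```text
54.85 [ 0.4544 -0.0455  0.0686] [-90.27   0.23 -41.99] q [ 53.8   7.6 -53.4 118.    7.3  58.  -45.3] F [-9.   0.8  9.7] [0.05 1.72 0.18] 0.0223
0.0985635820935174 226.66766305436397
jig [-110.  -212.5] Fjig [-9.1  0.2] yaw rel 51.76
```

>>> carry_out(targets=[[[8.71, 0, 0.38], [0, -5, 0]], [[8.71, 0, 0.38], [0, -5, 0]], [[8.71, 0, 0.38], [0, -5, 0]], [[8.71, 0, 0.38], [0, -5, 0]], [[8.71, 0, 0.38], [0, -5, 0]], [[8.71, 0, 0.38], [0, -5, 0]], [[8.71, 0, 0.38], [0, -5, 0]], [[0, 0, 0], [0, 0, 0]]])

```text
time_s: 55.65
tool_pos: [0.5104, -0.0713, 0.0686]
tool_rot: [-90.1, 0.2, -7.1]
force: [-5.5, -1.1, 5.9]
grip_width: 0.0222
```

```bash
python3 st.py
```

```text
55.65 [ 0.5104 -0.0713  0.0686] [-90.08   0.2   -7.09] q [ 54.1  17.8 -55.3 110.5  16.9  60.4 -15.5] F [-5.5 -1.1  5.9] [-0.51  0.89  0.39] 0.0222
0.09816169822472716 263.23060413691195
jig [ -52.3 -234.6] Fjig [-5.4 -1.4] yaw rel 86.66
```

```bash
python3 - <<'E'
import numpy as np
from scipy.optimize import least_squares
P=np.array([(.5388,-.0696),(.4662,-.0539),(.4305,-.0094),(.4239,.0373),(.4395,.0819),(.4392,.0819),(.4233,.0161),(.4544,-.0455),(.5104,-.0713)])
r=least_squares(lambda c:np.hypot(*(P-c).T)-.1,[.522,.026]);c=r.x;print(c,r.fun*1000)
ang=np.degrees(np.arctan2(*(P-c).T[::-1]))%360; print(ang, 'from stop',ang-ang[4])
E
```

```text
[0.52313504 0.0280787 ] [-1.07316544 -0.18965058 -0.07050496 -0.33743779 -0.54371198 -0.29130302
  0.55110684  0.68927837  0.19135012]
[279.11107405 235.21962569 202.02748934 174.69110033 147.23767596
 147.33096551 186.8419198  226.94931132 262.69753884] from stop [1.31873398e+02 8.79819497e+01 5.47898134e+01 2.74534244e+01
 0.00000000e+00 9.32895513e-02 3.96042438e+01 7.97116354e+01
 1.15459863e+02]
```

>>> carry_out(targets=[[[3.5, 0, 0.06], [0, -2, 0]], [[3.5, 0, 0.2], [0, -2, 0]], [[0, 0, 0], [0, 0, 0]], [[0, 0, 0], [0, 0, 0]]])

```text
time_s: 56.05
tool_pos: [0.5165, -0.0718, 0.0685]
tool_rot: [-90.1, 0.2, -3.2]
force: [-5.7, -1.9, 6.9]
grip_width: 0.0218
```

```bash
python3 st.py
```

```text
56.05 [ 0.5165 -0.0718  0.0685] [-90.12   0.25  -3.2 ] q [ 53.9  18.9 -55.6 109.7  18.   60.9 -12.4] F [-5.7 -1.9  6.9] [-0.41  1.13  0.28] 0.0218
0.09817571271588026 266.80627163460383
jig [ -46.2 -234.7] Fjig [-5.5 -2.2] yaw rel 90.55
```

>>> carry_out(targets=[[[-1.5, 0, 0], [0, 0, 0]], [[0, 0, 0], [0, 0, 0]]])

```text
time_s: 56.25
tool_pos: [0.5162, -0.0717, 0.0686]
tool_rot: [-90.1, 0.1, -3.2]
force: [-2.7, -3.1, 4.4]
grip_width: 0.0218
```

```bash
python3 st.py
```

```text
56.25 [ 0.5162 -0.0717  0.0686] [-9.009e+01  7.000e-02 -3.220e+00] q [ 54.1  18.7 -55.7 109.9  17.8  60.6 -12.3] F [-2.7 -3.1  4.4] [-0.64  0.61  0.29] 0.0218
0.09810188274471901 266.6199880102903
jig [ -46.5 -234.7] Fjig [-2.4 -3.3] yaw rel 90.53
```

>>> carry_out(targets=[[[-1, 0, 0], [0, 0, 0]], [[0, 0, 0], [0, 0, 0]], [[0, 0, 0], [0, 0, 0]], [[0, 0, 0], [0, 0, 0]], [[0, 0, 0], [0, 0, 0]], [[0, 0, 0], [0, 0, 0]]], jaw=0.7)

```text
time_s: 56.85
tool_pos: [0.5159, -0.0705, 0.0686]
tool_rot: [-90.0, -0.0, -3.2]
force: [0.1, 0.6, -1.1]
grip_width: 0.0584
```

>>> carry_out(targets=[[[0, -20, 0], [0, 0, 0]], [[0, -40, 0], [0, 0, 0]], [[0, -40, -20], [0, 0, 0]], [[0, -40, -30], [0, 0, 0]], [[0, 0, 0], [0, 0, 0]], [[0, 0, 0], [0, 0, 0]]])

```text
time_s: 57.45
tool_pos: [0.5133, -0.1213, 0.2091]
tool_rot: [-90.0, -0.1, -3.3]
force: [-0.2, -0.6, -0.6]
grip_width: 0.0607
```

```bash
python3 st.py; python3 - <<'E'
from h import *
im=snap('wrist','w21.png'); cv2.imwrite('pics/w21z.png',cv2.resize(im[0:240,220:450,::-1],None,fx=2.5,fy=2.5,interpolation=cv2.INTER_CUBIC))
E
```

```text
57.45 [ 0.5133 -0.1213  0.2091] [-9.003e+01 -8.000e-02 -3.340e+00] q [ 64.    9.4 -58.2 100.1   8.3  75.    0.7] F [-0.2 -0.6 -0.6] [ 0.08 -0.04  0.02] 0.0607
0.14776320320114628 266.6200452372425
jig [ -46.2 -284.3] Fjig [-0.2 -0.7] yaw rel 90.41
```

View pics/w21.png

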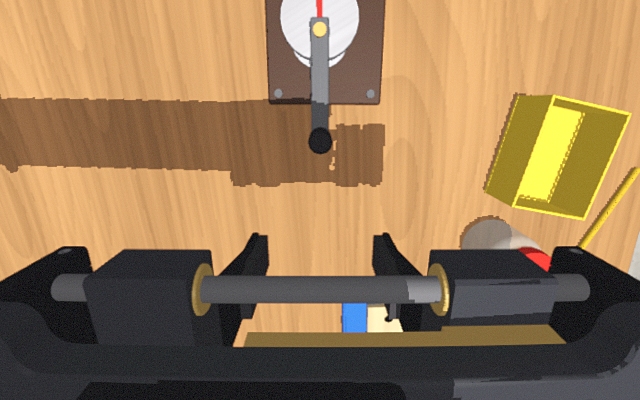

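View pics/w21z.png

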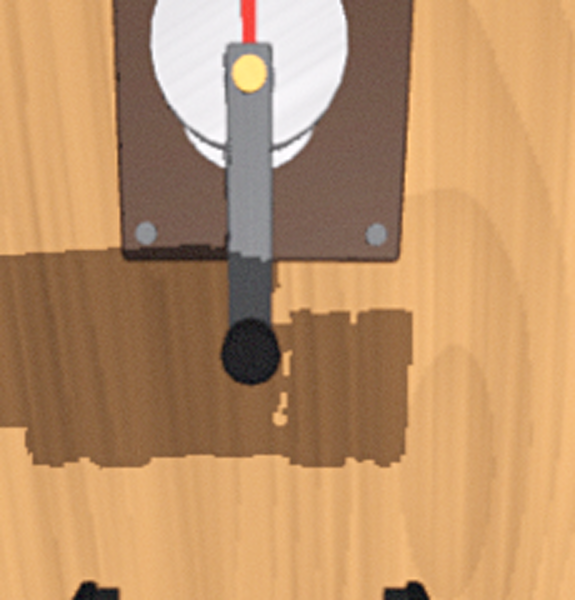

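>>> carry_out(targets=[[[5, 0, 45], [0, 0, 0]], [[5, 0, 45], [0, 0, 0]], [[5, 0, 45], [0, 0, 0]], [[5, 0, 20], [0, 0, 0]], [[0, 0, 0], [0, 0, 0]], [[0, 0, 0], [0, 0, 0]]])

```text
time_s: 58.1
tool_pos: [0.5405, 0.0341, 0.2072]
tool_rot: [-90.0, 0.2, -3.0]
force: [0.5, -0.6, -0.4]
grip_width: 0.0609
```

```bash
python3 st.py; python3 - <<'E'
from h import *
im=snap('wrist','w22.png'); cv2.imwrite('pics/w22z.png',cv2.resize(im[0:250,210:450,::-1],None,fx=2.4,fy=2.4,interpolation=cv2.INTER_CUBIC))
E
```

```text
58.1 [0.5405 0.0341 0.2072] [-90.     0.16  -3.05] q [ 48.8  13.7 -62.5  98.1  12.5  75.9 -19.2] F [ 0.5 -0.6 -0.4] [-0.02 -0.14 -0.05] 0.0609
0.020144370434925906 23.141424641112327
jig [ -29.2 -127.5] Fjig [ 0.5 -0.6] yaw rel 90.7
```

View pics/w22z.png

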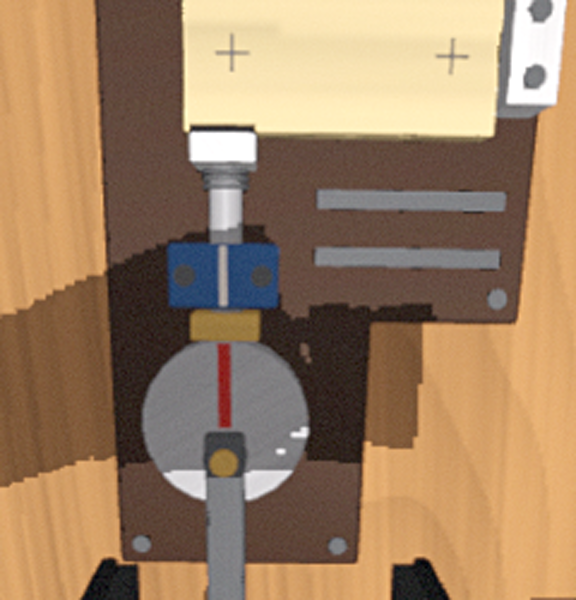

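>>> carry_out(targets=[[[5, 0, 45], [0, 0, 0]], [[5, 0, 45], [0, 0, 0]], [[5, 0, 40], [0, 0, 0]], [[0, 0, 0], [0, 0, 0]], [[0, 0, 0], [0, 0, 0]]])

```text
time_s: 58.65
tool_pos: [0.5636, 0.1617, 0.2079]
tool_rot: [-90.0, 0.1, -3.2]
force: [-0.1, 0.2, -0.6]
grip_width: 0.0612
```

```bash
python3 st.py; python3 - <<'E'
from h import *
im=snap('wrist','w23.png'); cv2.imwrite('pics/w23z.png',cv2.resize(im[0:250,210:450,::-1],None,fx=2.4,fy=2.4,interpolation=cv2.INTER_CUBIC))
snap('top','top23.png'); snap('side','s23.png')
E
```

```text
58.65 [0.5636 0.1617 0.2079] [-9.005e+01  8.000e-02 -3.170e+00] q [ 31.4  21.4 -62.   92.1  19.2  78.3 -36.1] F [-0.1  0.2 -0.6] [-0.12 -0.11  0.02] 0.0612
0.14171280577445275 72.94427739770849
jig [-14.6   1.3] Fjig [-0.1  0.2] yaw rel 90.58
```

View pics/w23z.png

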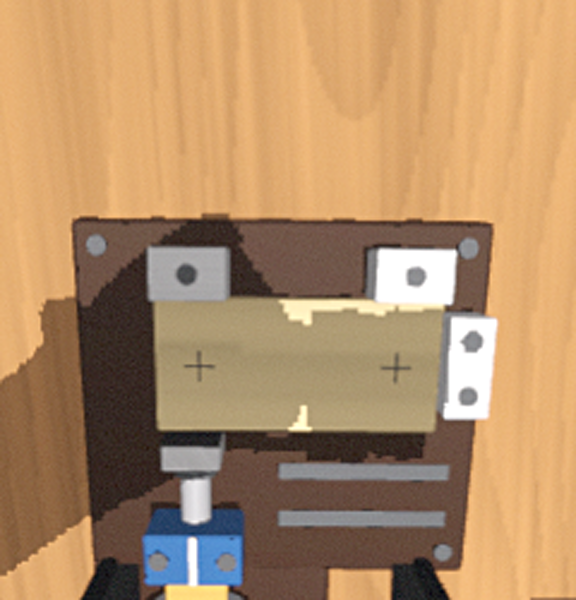

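View pics/top23.png

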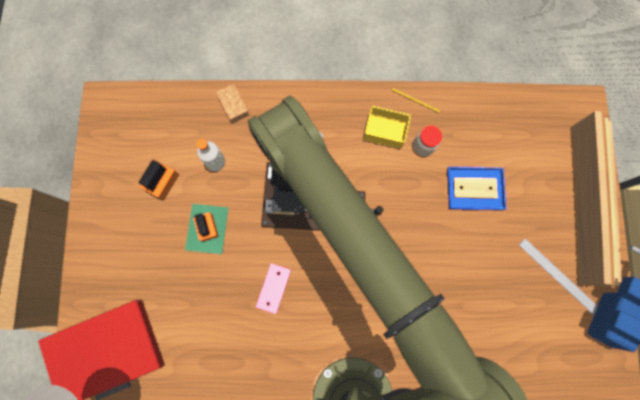

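View pics/s23.png

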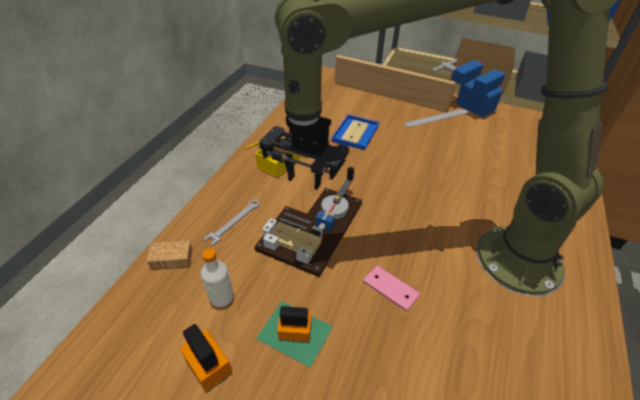

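```bash
python3 - <<'E'
from jigfit import *
S=lambda p:np.array(p,float)/2.4+[210,0]-.3
fe=[(376,250,32,82,50),(456,249,65,82,50),(453,303,65,60,50),(376,301,32,60,50),(447,314,65,54,50),(495,319,85,54,50),(490,418,85,10,50),(442,416,65,10,50),(148,247,-65,82,50),(229,248,-32,82,50),(229,300,-32,60,50),(150,299,-65,60,50)]
fe=np.array(fe,float); q,r=fitjig('wrist',S(fe[:,:2]),fe[:,2:]); print(q,np.degrees(q[2]),np.round(r,1).tolist())
b=[(155,298),(445,305),(435,431),(158,430)]; B=[(-65,30,36),(65,30,36),(65,-30,36),(-65,-30,36)]
b=[(435,431),(158,430)]; B=[(65,-30,36),(-65,-30,36)]
qb,r=fitjig('wrist',S(b),np.array(B)); print(qb,np.degrees(qb[2]),np.round(r,1).tolist())
R,t=jigT(q); print('blank centre in jig',(qb[:2]-t)@R*1000)
R,t=jigT(J)
print(proj('wrist',toW(q,[[65,0,36],[-65,0,36],[65,0,27],[-65,0,27],[-65,60,36],[65,60,36]])))
print(S([(435,431),(158,430),(155,298),(445,305)]))
E
python3 - <<'E'
import cv2
im=cv2.imread('pics/w23.png'); cv2.imwrite('pics/w23y.png',cv2.resize(im[95:200,265:425],None,fx=5,fy=5,interpolation=cv2.INTER_CUBIC))
E
```

```text
[ 0.57929665  0.1582877  -0.06831186] -3.913981441649083 [[1.0, -0.8], [0.4, 0.1], [-0.1, -0.1], [-0.1, 0.4], [1.9, 1.3], [1.2, -0.6], [-0.8, -0.1], [0.7, 0.5], [-0.6, -0.3], [-1.5, -0.5], [-1.3, 0.2], [-0.7, 0.4]]
[ 0.58123804  0.18819919 -0.06361886] -3.645091897449506 [[0.1, 0.0], [-0.1, 0.0]]
blank centre in jig [-0.1048578  29.97423942]
[[390.95529378 179.52882613]
 [275.43553942 178.58226371]
 [389.22685965 177.68537637]
 [276.52895613 176.75906319]
 [273.54617562 123.85842664]
 [395.13273468 124.97174493]]
[[390.95       179.28333333]
 [275.53333333 178.86666667]
 [274.28333333 123.86666667]
 [395.11666667 126.78333333]]
```

View pics/w23y.png

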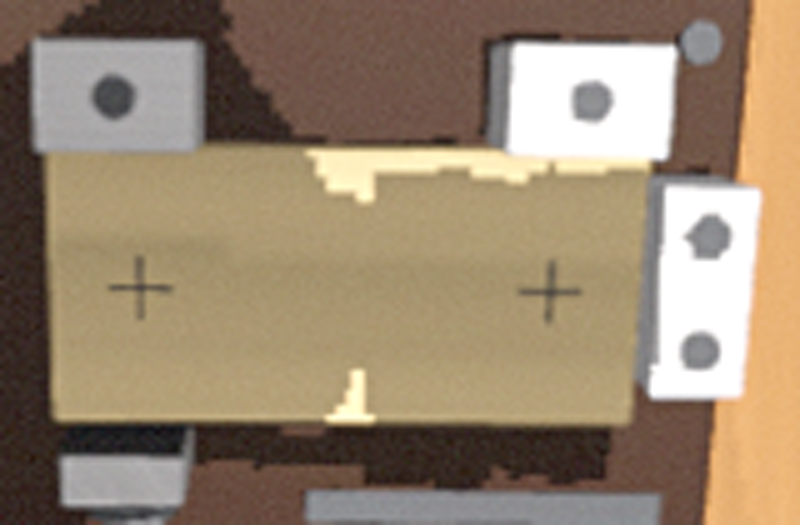

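```bash
python3 -c "
from cell import env
print(env.sign_off())"
```

```text
the job is handed in; nothing more can be done
None
```

I finished the changeover in about 59 s of the 210 s allowed and handed it in. No verdict was reported.

**What I did**
- I swung the cam lever back to its open stop. It had started past the high point, at about 132°.
- I laid the drilled piece flat in the blue tray and stacked the two blanks in the jig. The pictures showed only two.
- The push block had been knocked partly off its mat, so I measured it again before gripping it. I pushed the stack against the back fence to about 8 N, against the end stop to about 8 N, then against the fence again.
- I put the block back on the mat, then turned the cam about 119–120° from its stop and let go of the knob.

**Last checks**
- **Stack:** the top blank's centre is at about (-0.1, 30.0) mm in the jig frame, against (0, 30) for home. I did not see the lower blank's edges on their own. Both blanks were pushed by the same block face, and the second fence push met the stack at the same place as the first.
- **Cam:** the lever looks square to the jig, and the red line points straight at the brass follower. The pad bears on the stack.
- **Push block:** it stands upright about 3 mm from the mat's centre.
- **Rest of the scene:** the drilled piece lies flat in the tray. The spanner, jar, glue bottle and bin appear where they started.

**Where measurements disagreed**
- The jig's position from the camera and from contact differed by about 2.4 mm in y.
- The cam's final angle differed by about 1° between measuring from its stop and from the camera. I chose a setting between the two.

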